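# Load the parts drying station

## Task

Slide the tray of heat sinks along the bench into the drying station's slot until it is fully home, with the heat sinks still in it; then hang the basket by its red handle on the station's hook, under the lamp hood, and let it hang still. Keep the basket upright, do not push the arm against the station, and leave the jar, can and spool where they are.

Things in the scene. Friction and masses are not known exactly. Their poses are not given: they have to be found in the camera images.
- station: Fixed grey drying station. Origin on the bench under the middle of its slot; own x across the slot (roughly away from the robot), y into the slot, z up. Slot: tunnel x -50 to 50 mm, 50 mm high, floored by the bench, mouth at y=-55 (flared guides out to y=-84, 65 mm either side there), end stop at y=65. Its top plate's upper face is at z=58 mm. Two posts 18 mm square at (0, 118), (40, 118) mm carry the hood.
- hook (a point): Resting point on top of the orange hook rod; station's axes; at x=0, y=20, z=214 mm in the station frame. Horizontal rod 8 mm thick along y, from the post (y=109 mm) toward -y; at y=-12 it bends up to a tip ending at y=-26, its top at z=230 mm. A handle comes in from the -y side, over the tip (its underside over 16 mm above this point), then down here.
- hood (a point): Centre of the underside of the white lamp hood, station's axes; station frame x=15, y=65, z=290 mm. Solid box 90 x 160 x 70 mm (x, y, z) rising from here, so its near edge (x=-30) reaches out over the hook: over the basket's handle a gripper pointing straight down does not fit below it, one leaning back 35 to 40 degrees toward the station's -x side does.
- basket_mid (a point): Steel wire basket 110 x 76 x 52 mm (own x, y, z), about 0.15 kg, starts upright on the bench, with small parts fixed in it and a rigid upright red handle along its x. This point: middle of the whole with its handle, 67 mm above the underside, over the basket's centre; basket's axes. Hung upright, it lies about 58 mm below hook.
- basket_bail (a point): Middle of the basket's red handle: axis of the bar at the top of its hump, 130 mm above the basket's underside; basket's axes. Round bar 9 mm thick in the xz plane: the hump (sits on the hook) is flat for x -5 to 5 mm and slopes down 10 mm to x=-22 and 22; from there straight level bars, axis 10 mm below this point, run to uprights at x=-60 and 60. Grip it at about x=-41 mm.
- tray_mid (a point): Black tray 90 x 120 x 22 mm (own x, y, z), walls and floor 4 mm, about 0.3 kg, lying on the bench, carrying two loose heat sinks. This point: centre of the tray without its handle, 11 mm above the underside; tray's axes. Its +y end goes first into the slot; it slides on the bench. Fully home (against the stop) this point is at x=0, y=5 mm in the station frame and its -y end is flush with the mouth.
- tray_tab (a point): Centre of the tray's orange handle, an upright tab outside the tray's -y end: 10 mm thick (x), 44 mm long (y), from 8 to 42 mm above the bench; tray's axes. 93 mm from the tray's centre toward its -y.
- sink_a_mid (a point): Centre of loose aluminium heat sink a, 36 x 30 x 20 mm, lying in the tray.
- sink_b_mid (a point): Centre of loose aluminium heat sink b, 36 x 30 x 20 mm, lying in the tray.
- jar_mid (a point): Bystander: brown glass jar with black lid, 56 mm across, 75 mm tall; this point is half-way up on its axis.
- can_mid (a point): Bystander: aluminium and blue can, 60 mm across, 90 mm tall; this point is half-way up on its axis.
- spool_mid (a point): Bystander: steel solder spool (ring), 54 mm across, 45 mm tall, standing upright; this point is half-way up on its axis.
Mind the look-alikes: they are no part of the job. What is shaped like the part that bears sink_b_mid but orange or purple is not meant.

How it is judged:
On the way, in this order (a step that is already met when the one before it is completed fails the run):
1. the tray is fully home in the slot, with the heat sinks in it (y of tray_mid in the frame of station between -0.004 and 0.012 m and x of tray_mid in the frame of station between -0.01 and 0.01 m and angle between the y axis of tray_mid and the y axis of station, either way round below 0.12 rad and height (world z) of tray_mid below 0.02 m and z of sink_a_mid in the frame of tray_mid between -0.01 and 0.02 m and x of sink_a_mid in the frame of tray_mid between -0.045 and 0.045 m and y of sink_a_mid in the frame of tray_mid between -0.06 and 0.06 m and z of sink_b_mid in the frame of tray_mid between -0.01 and 0.02 m and x of sink_b_mid in the frame of tray_mid between -0.045 and 0.045 m and y of sink_b_mid in the frame of tray_mid between -0.06 and 0.06 m), for 0.2 s.
2. then the basket hangs on the hook (x of basket_mid in the frame of hook between -0.025 and 0.025 m and y of basket_mid in the frame of hook between -0.042 and 0.042 m and z of basket_mid in the frame of hook between -0.072 and -0.046 m and angle between basket_mid's own z axis and vertical below 0.25 rad), for 0.2 s.
At the end, for the whole second after the job is handed in: Tray within 9 mm of fully home, within 10 mm of the slot's middle and 0.12 rad of square, both heat sinks in it; basket hanging: centre 46-72 mm below hook, within 25 mm (station x) and 42 mm (y) of it, upright to 0.25 rad, still (under 40 mm/s, 0.5 rad/s) (all of step 1 and all of step 2 and linear speed of basket below 0.04 m/s and angular speed of basket below 0.5 rad/s); the robot touches nothing.
It fails at once if the basket is tipped by more than 0.7 rad (angle between basket_mid's own z axis and vertical above 0.7 rad).
It fails at once if the arm or gripper pushes the station with more than 20 N (contact force between any of the arm, the fingers and station above 20 N).
It fails at once if the jar, can or spool is moved by more than 30 mm (distance of any of jar_mid, can_mid, spool_mid from where it was at the start of the episode above 0.03 m).
It also fails if it takes over 72 s, if anything falls off the work surface, if the arm or the gripper's body presses on something with over 40 N, if the wrist force passes 120 N, or if a joint passes its speed limit or range.

## Robot

A 6-joint arm with a two-finger parallel gripper is mounted at the origin on the work surface. World frame = base frame: x ahead of the robot, y to its left, z up, the work surface at z = 0. Lengths are in m, angles in rad, forces in N, time in s.
With the tool pointing down it reaches from about 0.2 to 0.875 m from the base axis. Payload 3.4 kg.
Tool frame: the origin (TCP) lies on the centre line of the jaws, within the pads' length; the fingertips stand 11 mm ahead of it and the grasp point (between the pads) lies 8 mm behind it (finger_overhang is the distance from the TCP to the fingertips, in m); x points along the fingers, z is the direction in which the jaws open and shut, and the axes are right-handed (so a half turn about x gives the same grasp; the last joint's range is limited). The gripper opens to 94 mm and grips with 3 to 60 N. Pads are 16 mm wide; open, the fingers measure 119 mm over their backs; the gripper's body (75 mm by 177 mm) begins 78 mm behind the grasp point.
Start: joints at [1.004, 0.276, 1.505, -0, 1.361, -0.121], TCP at [0.248, 0.519, 0.216] pointing down, gripper open.
Joint ranges: [-2.89, 2.89], [-0.75, 2.08], [0.22, 2.7], [-1.18, 4.32], [0.11, 2.71], [-2.7, 2.7]. Speed limits (rad/s): [2.57, 2.57, 3.14, 3.14, 3.14, 3.14].

## Interface

Orientations are given as a unit quaternion [x, y, z, w].
In Python, from plant import * gives the robot as it stands.
- The arm moves only by the tool servo_tool, never from a script. Its argument "motion" is a list of rows, each an object of numbers: "ax", "ay", "az": the turn, a rotation vector about the world's x, y, z in degrees; "x", "y", "z": the shift along the world's x, y, z in mm; "fingers": the gripper command: -1 is fully open, 1 is shut, values between are in proportion. In form: [{"ax": .., "ay": .., "az": .., "x": .., "y": .., "z": .., "fingers": ..}, ...]. A call has 1 to 10 rows; each row shifts and turns the commanded pose from where the row before left it; what a row does not reach is not made up. A row lasts 1/8 s, in which the tool goes at most 62.5 mm and 10.7 degrees, less where a joint would pass 70% of its speed; a pose out of reach is approached as far as the arm can. A call is refused whole if a number of a shift passes 62.5 or a number of a turn 10.7, either way. A call with a gripper value outside its range is refused whole. The fingers move at their own pace and stop on an object; "force" is the grip in N (left out, the last holds). Time passes only in rows, so rows that do not move let the fingers close. It gives the time, the measured TCP pose, the force and the opening at its end, in the units of the state.
- state(): the state, without advancing time (a new reading comes with each control period).
- grab_frame(name): name is "side" or "top" or "wrist"; returns (picture, depth): 400x640x3 uint8, red, green, blue; 400x640 float32, m along the optical axis (not along the pixel's ray), 0 where there is no reading.
- calibration(name): a dict with "mtx" (3x3 intrinsics, pixels), "distortion" ([k1, k2, p1, p2, k3] as OpenCV has them; the pictures are not rectified), "origin" and "attitude" of the camera in the world; the wrist camera has in their place "mount" (4x4, takes a point from camera to tool coordinates, whose origin is the TCP and whose axes are the tool frame's). Camera axes: x right, y down, z forward; pixel columns grow to the right and rows downward; lengths in m; the calibration is good to about 2 mm. A picture is of the moment at which its call begins: read the wrist's pose just before it. calibration takes no time and is no camera call.
- finish_job(): hands the job in, once; it reports no verdict.
The state is a dict: "clock": time; "joints": joint angles; "qd": joint speeds; "joint_efforts": joint torques, N m; "ee_pos": TCP position; "orientation": TCP orientation; "force": force on the tool from outside, world axes, zero at the start; "ft_torque": the same for the moment, N m; "width": finger opening in m.
Only numpy, scipy, OpenCV 4.12 (cv2) and the standard library are available. Lean on these libraries where they do the work, as an engineer would, in place of code of your own. Each camera call takes 0.05 s, during which the arm holds its last target.

## Working session

There is one attempt and no reset: what is moved stays moved. The work goes in short steps, Python scripts to look and compute and a tool call to move; the robot and the scene stay as the last step left them, time stands still between calls to the robot, and variables do not carry over. Pictures are saved under pics/ and viewed, and the job is handed in when it is done.

Besides the shell and the picture viewer there is one more tool, called as name([rows], argument=value, ...), one row to a line, values as JSON. servo_tool: Moves the arm, as the interface text tells. Its arguments: {"type":"object","properties":{"motion":{"type":"array","items":{"type":"object","properties":{"ax":{"type":"number"},"ay":{"type":"number"},"az":{"type":"number"},"x":{"type":"number"},"y":{"type":"number"},"z":{"type":"number"},"fingers":{"type":"number"}}}},"force":{"type":"number"}},"required":["motion"]}

```bash
ls; mkdir -p pics
cat > h.py <<'E'
from plant import *
import numpy as np, cv2, pickle
E
python3 - <<'E'
from h import *
s=state(); print(s)
for n in ("side","top","wrist"):
    p,d=grab_frame(n); cv2.imwrite(f"pics/{n}0.png",p[:,:,::-1]); np.savez(f"{n}0.npz",p=p,d=d); print(n,calibration(n))
E
```

```text
pics
{'clock': 0.0, 'joints': array([ 1.00400265e+00,  2.76548720e-01,  1.50612797e+00,  1.27179985e-05,
        1.36069602e+00, -1.21016203e-01]), 'qd': array([-3.69300247e-05, -6.14248086e-04, -5.57034871e-05,  6.21561000e-04,
       -1.32141978e-03, -3.84927606e-04]), 'joint_efforts': array([-3.45127155e-04, -4.04582047e+01, -2.37233341e+01,  7.00838026e-02,
        3.45850352e-02, -1.60551931e-04]), 'ee_pos': array([0.24762572, 0.51833293, 0.21563318]), 'orientation': array([-0.37737157,  0.59872654,  0.37684169,  0.59758478]), 'force': array([-0.92586513, -0.230788  ,  0.07743692]), 'ft_torque': array([ 0.03008068,  0.03964512, -0.01004235]), 'width': 0.09399667622498549}
side {'mtx': array([[470.97149917,   0.        , 323.73925358],
       [  0.        , 470.97149917, 198.80468906],
       [  0.        ,   0.        ,   1.        ]]), 'distortion': array([-0.08351442,  0.        ,  0.        ,  0.        ,  0.        ]), 'origin': array([0.13346653, 0.87215163, 1.16572119]), 'attitude': array([-0.2352617 ,  0.89779282, -0.35851854,  0.10042133])}
top {'mtx': array([[394.741627
[... 255 characters left out ...]
5771, 1.15158329]), 'attitude': array([ 0.71583124, -0.69513074,  0.04323539, -0.0500958 ])}
wrist {'mtx': array([[284.29886606,   0.        , 318.24315671],
       [  0.        , 284.29886606, 205.99778115],
       [  0.        ,   0.        ,   1.        ]]), 'distortion': array([-0.04904749,  0.        ,  0.        ,  0.        ,  0.        ]), 'mount': array([[ 1.50822947e-03, -2.33405402e-01,  9.72378344e-01,
        -1.68053481e-01],
       [-5.20745963e-06, -9.72379452e-01, -2.33405660e-01,
         6.64295128e-02],
       [ 9.99998863e-01,  3.46965674e-04, -1.46778680e-03,
         1.52933233e-03],
       [ 0.00000000e+00,  0.00000000e+00,  0.00000000e+00,
         1.00000000e+00]])}
```

View pics/side0.png

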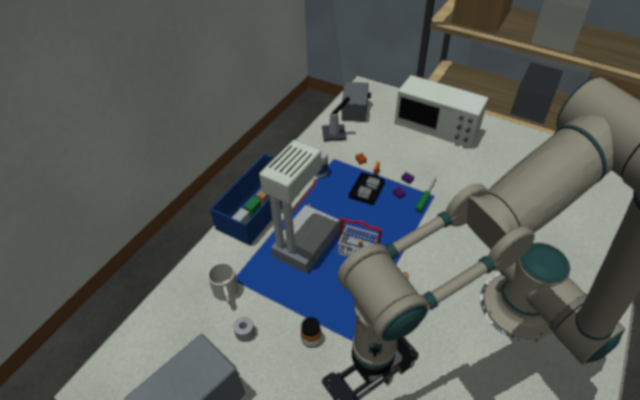

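View pics/top0.png

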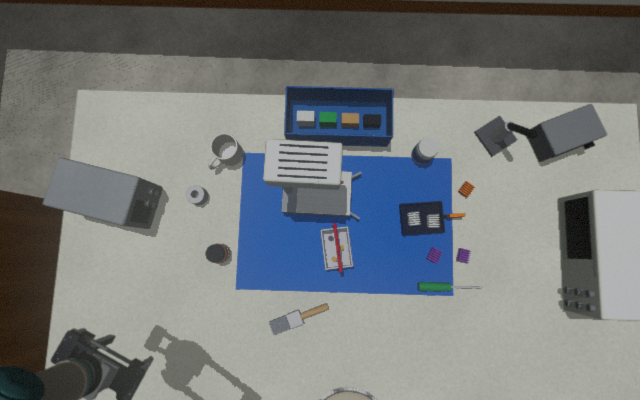

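View pics/wrist0.png

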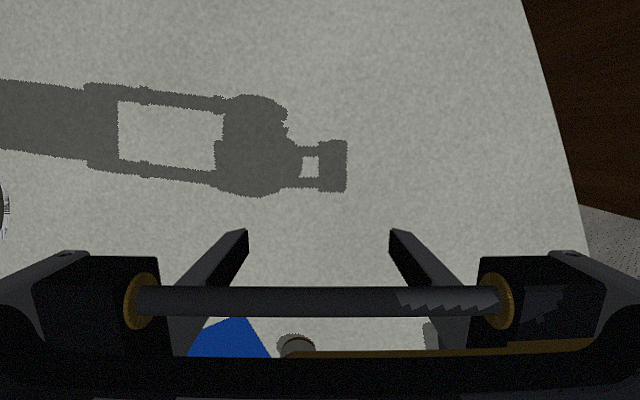

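Candidates seen in the top picture:
- Orange: tray tab (455,215) and loose orange heat sink (466,189). The tab is the one attached to the black tray's end.
- Heat sinks: two silver ones in the tray (414,218) and (433,220), with purple decoys at (435,255) and (463,255).
- Red: basket handle (338,248).
- Black: tray (422,218).

Next I'll check close crops and measure.

```bash
cat >> h.py <<'E'
from scipy.spatial.transform import Rotation as R
def cam(n,s=None):
    c=calibration(n)
    if n=="wrist":
        M=np.eye(4);M[:3,:3]=R.from_quat(s["orientation"]).as_matrix();M[:3,3]=s["ee_pos"]
        T=M@c["mount"]; return c,T[:3,:3],T[:3,3]
    return c,R.from_quat(c["attitude"]).as_matrix(),np.array(c["origin"])
def rays(n,uv,s=None):
    c,A,o=cam(n,s)
    q=cv2.undistortPoints(np.array(uv,float).reshape(-1,1,2),c["mtx"],c["distortion"]).reshape(-1,2)
    return o,np.c_[q,np.ones(len(q))]@A.T
def onplane(n,uv,z,s=None):
    o,d=rays(n,uv,s); return o+d*((z-o[2])/d[:,2])[:,None]
def cloud(n,d,s=None):
    v,u=np.mgrid[0:400,0:640]; o,r=rays(n,np.c_[u.ravel(),v.ravel()],s)
    return (o+r*d.ravel()[:,None]).reshape(400,640,3)
def proj(n,X,s=None):
    c,A,o=cam(n,s); rv=cv2.Rodrigues(A.T)[0]
    return cv2.projectPoints(np.array(X,float).reshape(-1,1,3),rv,-A.T@o,c["mtx"],c["distortion"])[0].reshape(-1,2)
E
python3 - <<'E'
from h import *
f=np.load("top0.npz");p,d=f["p"],f["d"]
c=p[130:280,260:480,::-1]; cv2.imwrite("pics/topc.png",cv2.resize(c,(792,540),interpolation=cv2.INTER_CUBIC))
f2=np.load("side0.npz"); c=f2["p"][135:275,250:450,::-1]; cv2.imwrite("pics/sidec.png",cv2.resize(c,(800,560),interpolation=cv2.INTER_CUBIC))
P=cloud("top",d); hsv=cv2.cvtColor(p,cv2.COLOR_RGB2HSV)
for u,v in [(320,270),(422,218),(455,215),(300,160),(317,205),(338,248),(427,150),(217,254),(196,194),(414,217),(433,221)]: print(u,v,P[v,u].round(3),p[v,u],hsv[v,u])
E
```

```text
320 270 [0.431 0.09  0.005] [ 53  95 160] [108 171 160]
422 218 [ 0.588 -0.201  0.005] [36 41 51] [110  75  51]
455 215 [ 0.596 -0.284  0.045] [182 114  45] [ 15 192 182]
300 160 [0.668 0.136 0.362] [93 97 99] [100  15  99]
317 205 [0.612 0.104 0.054] [101 105 108] [103  17 108]
338 248 [0.493 0.046 0.137] [142  44  57] [176 176 142]
427 150 [ 0.768 -0.194  0.093] [165 167 166] [ 75   3 167]
217 254 [0.468 0.371 0.072] [65 67 67] [90  8 67]
196 194 [0.64  0.462 0.003] [100 100  96] [ 30  10 100]
414 217 [ 0.589 -0.174  0.022] [162 166 164] [ 75   6 166]
433 221 [ 0.58  -0.232  0.008] [160 163 162] [ 80   5 163]
```

View pics/topc.png

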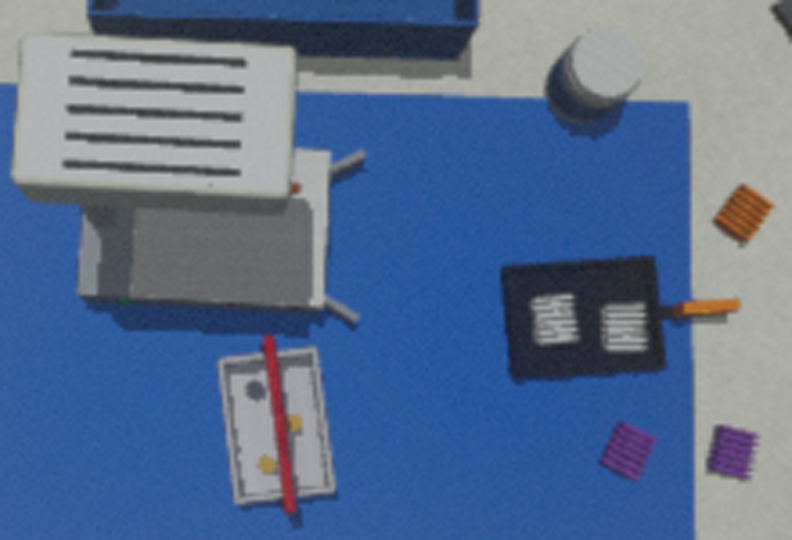

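View pics/sidec.png

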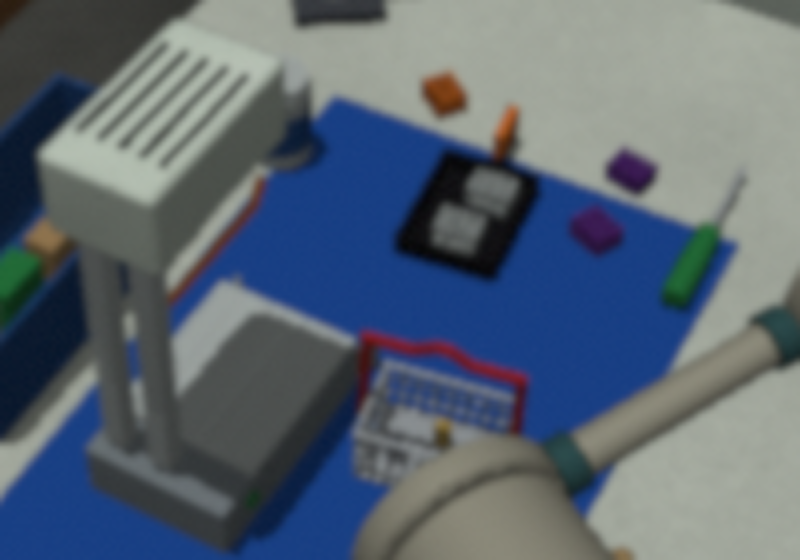

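The crops confirm the tray with its attached orange tab, two silver sinks inside it, and the basket with the red handle. The orange and purple fin blocks are decoys outside the tray.

```bash
cat > m.py <<'E'
from h import *
f=np.load("top0.npz");p,d=f["p"],f["d"];P=cloud("top",d);hsv=cv2.cvtColor(p,cv2.COLOR_RGB2HSV)
def big(m):
    m=m.astype(np.uint8); n,l,s,c=cv2.connectedComponentsWithStats(m); i=1+np.argmax(s[1:,4]); return l==i
def rect(m,z,name):
    m=big(m).astype(np.uint8); c=max(cv2.findContours(m,cv2.RETR_EXTERNAL,cv2.CHAIN_APPROX_NONE)[0],key=len).reshape(-1,2)
    w=onplane("top",c,z)[:,:2]*1000; r=cv2.minAreaRect(w.astype(np.float32)); print(name,"n",m.sum(),"rect c",np.round(r[0],1),"size",np.round(r[1],1),"ang",round(r[2],2)); return m,w
zz=P[...,2]; v,u=np.mgrid[0:400,0:640]
box=lambda a,b,c,e:(u>=a)&(u<b)&(v>=c)&(v<e)
rect((zz>.33)&(zz<.4)&box(250,350,130,200),.36,"hood")
rect((zz>.04)&(zz<.075)&box(270,356,170,222),.058,"plate")
H,S,V=hsv[...,0],hsv[...,1],hsv[...,2]
rect(((H>168)|(H<6))&(S>110)&box(310,370,215,285),.12,"bail")
rect((V<90)&(S<150)&box(395,447,195,240),.022,"tray")
rect((H>6)&(H<22)&(S>130)&box(440,470,205,230),.042,"tab")
m,w=rect((S<90)&(V>90)&box(318,358,222,272),.052,"basket")
for n,b,z in(("can",(412,442,138,168),.09),("jar",(203,232,240,266),.075),("spool",(184,210,182,206),.045)):
    mm=(zz>z-.02)&(zz<z+.02)&box(*b); rect(mm,z,n)
mb=big(((H>168)|(H<6))&(S>110)&box(310,370,215,285)); vv,uu=np.nonzero(mb)
X=onplane("top",np.c_[uu,vv],.12); q=X[:,:2]-X[:,:2].mean(0); U,s_,Vt=np.linalg.svd(q,full_matrices=False); print("bail axis",Vt[0],np.degrees(np.arctan2(Vt[0,1],Vt[0,0])),X.mean(0))
E
python3 m.py
```

```text
hood n 3455 rect c [662.7 130.8] size [159.   93.8] ang 88.49
plate n 1889 rect c [649.1 107.2] size [191.  125.7] ang 88.55
bail n 134 rect c [496.5  46.8] size [124.7   7.9] ang 9.05
tray n 1030 rect c [ 587.7 -200.9] size [ 90.5 130.5] ang 5.77
tab n 49 rect c [ 597.6 -288.8] size [ 8.5 42.4] ang 1.68
basket n 546 rect c [492.6  67.1] size [114.6  37.8] ang 8.56
can n 383 rect c [ 772.9 -194.7] size [59.3 60.8] ang 1.56
jar n 290 rect c [470.  376.2] size [50.5 50.6] ang 47.88
spool n 286 rect c [633.6 449.1] size [57.8 53.4] ang 48.01
bail axis [-0.98819052 -0.15323019] -171.18583267335862 [0.49559137 0.04670585 0.12      ]
```

```bash
cat > ov.py <<'E'
from h import *
f=np.load("top0.npz");img=f["p"][:,:,::-1].copy()
def fr(x,y,a): 
    a=np.radians(a); M=np.array([[np.cos(a),-np.sin(a)],[np.sin(a),np.cos(a)]])
    return lambda L:np.array([[*(M@np.array(q[:2])+[x,y]),q[2]] for q in L])/1000
import sys
st=fr(647,66,-1.5); tr=fr(587.5,-199,3.5); bk=fr(496.5,46.8,8.8)
K=4; big=cv2.resize(img,None,fx=K,fy=K,interpolation=cv2.INTER_CUBIC)
def poly(W,col,close=True,n="top"):
    q=((proj(n,W)+.5)*K-.5).round().astype(int); cv2.polylines(big,[q.reshape(-1,1,2)],close,col,1)
R4=lambda x0,x1,y0,y1,z:[(x0,y0,z),(x1,y0,z),(x1,y1,z),(x0,y1,z)]
def draw():
    poly(st(R4(-30,60,-15,145,360)),(0,0,255)); poly(st(R4(-30,60,-15,145,290)),(0,0,160))
    poly(st(R4(-50,50,-55,65,58)),(0,255,255)); poly(st([(-65,-84,0),(-50,-55,0)]),(0,255,0),False);poly(st([(65,-84,0),(50,-55,0)]),(0,255,0),False)
    poly(st([(0,-26,230),(0,109,214)]),(0,128,255),False)
    poly(tr(R4(-45,45,-60,60,22)),(0,255,255)); poly(tr(R4(-5,5,-115,-71,42)),(0,255,0))
    poly(bk(R4(-55,55,-38,38,52)),(0,255,0)); poly(bk([(-60,0,120),(-22,0,120),(-5,0,130),(5,0,130),(22,0,120),(60,0,120)]),(255,255,0),False)
draw(); cv2.imwrite("pics/ov1.png",big[130*K:280*K,260*K:460*K])
s=state();print(R.from_quat(s["orientation"]).as_matrix().round(3))
E
python3 ov.py
```

```text
[[-0.001 -0.902  0.431]
 [-0.001  0.431  0.902]
 [-1.     0.    -0.001]]
```

View pics/ov1.png

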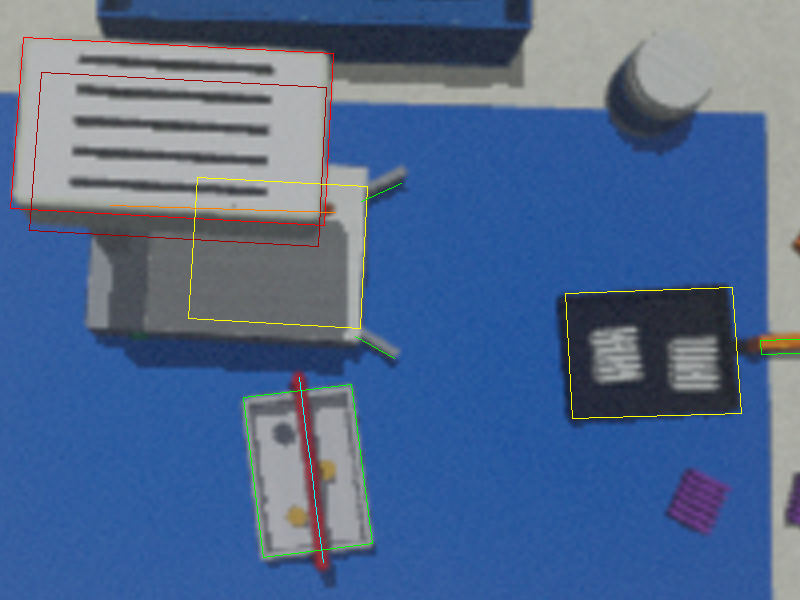

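Top-view fit:
- **Station:** about (647,66) mm, yaw −1.5°.
- **Tray:** about (587.5,−198.5) mm, yaw about 5°.
- **Tab:** about (596.5,−290) mm.
- **Basket:** (496.5,46.8) mm, yaw 8.8°.

I'll move toward the tab with partly opened fingers.

servo_tool([
  {"x":20,"y":-50,"z":5,"az":-6,"fingers":-0.2},
  {"x":20,"y":-50,"z":5,"az":-6,"fingers":-0.2},
  {"x":20,"y":-50,"z":5,"az":-6,"fingers":-0.2},
  {"x":20,"y":-50,"z":5,"az":-6,"fingers":-0.2},
  {"x":20,"y":-50,"z":5,"az":-6,"fingers":-0.2},
  {"x":20,"y":-50,"z":5,"az":-6,"fingers":-0.2},
  {"x":20,"y":-50,"z":5,"az":-6,"fingers":-0.2},
  {"x":20,"y":-50,"z":0,"az":-6,"fingers":-0.2},
  {"x":20,"y":-50,"z":0,"az":-6,"fingers":-0.2},
  {"x":20,"y":-50,"z":0,"az":-6,"fingers":-0.2},
], force=30)

```text
$.motion[0]: bad value
```

servo_tool([
  {"x":25,"y":-50,"ax":6,"ay":0.5,"fingers":-0.2},
  {"x":25,"y":-50,"ax":6,"ay":0.5,"fingers":-0.2},
  {"x":25,"y":-50,"ax":6,"ay":0.5,"fingers":-0.2},
  {"x":25,"y":-50,"ax":6,"ay":0.5,"fingers":-0.2},
  {"x":25,"y":-50,"ax":6,"ay":0.5,"fingers":-0.2},
  {"x":20,"y":-50,"z":-40,"fingers":-0.2},
  {"x":0,"y":-10,"z":-40,"fingers":-0.2},
  {},
  {},
])

```text
$.motion[0]: bad value
```

```bash
cat > look.py <<'E'
from h import *
import sys
for n in sys.argv[2].split(","):
    s=state(); p,d=grab_frame(n); t=sys.argv[1]; np.savez(f"{n}{t}.npz",p=p,d=d); pickle.dump(s,open(f"{n}{t}.pkl","wb")); cv2.imwrite(f"pics/{n}{t}.png",p[:,:,::-1])
print(s["clock"],s["joints"].round(2),s["ee_pos"].round(4),s["width"],s["force"]);print(R.from_quat(s["orientation"]).as_matrix().round(3))
E
python3 look.py 1 wrist,top
```

```text
0.2 [ 1.    0.28  1.51 -0.    1.36 -0.12] [0.2478 0.5185 0.2159] 0.09412736375679746 [-0.33738892  0.0981838  -0.04442007]
[[-0.001 -0.902  0.431]
 [-0.001  0.431  0.902]
 [-1.     0.    -0.001]]
```

View pics/wrist1.png

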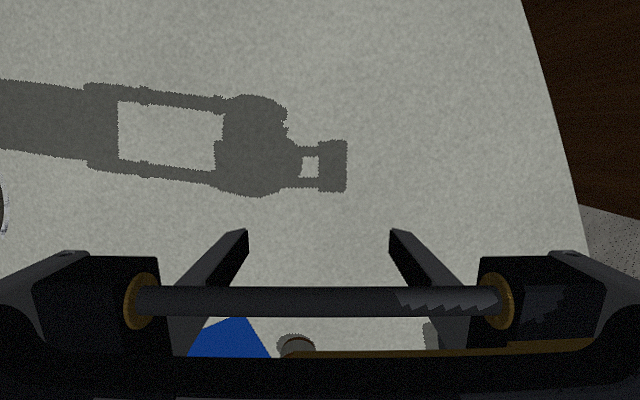

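View pics/top1.png

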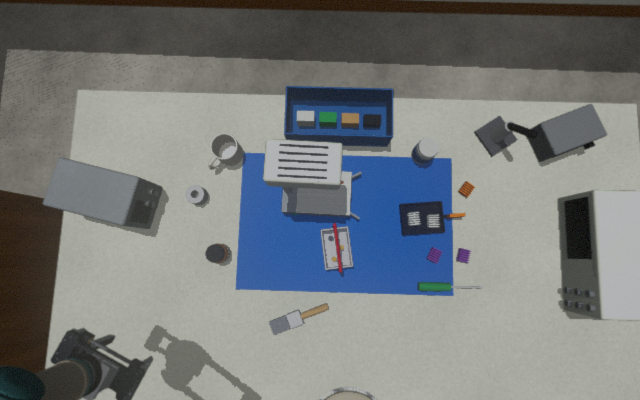

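The calls were refused, probably because every key is required. I'll resend with full rows.

servo_tool([
  {"ax":0,"ay":0,"az":-6,"x":20,"y":-50,"z":5,"fingers":-0.2},
  {"ax":0,"ay":0,"az":-6,"x":20,"y":-50,"z":5,"fingers":-0.2},
  {"ax":0,"ay":0,"az":-6,"x":20,"y":-50,"z":5,"fingers":-0.2},
  {"ax":0,"ay":0,"az":-6,"x":20,"y":-50,"z":5,"fingers":-0.2},
  {"ax":0,"ay":0,"az":-6,"x":20,"y":-50,"z":5,"fingers":-0.2},
  {"ax":0,"ay":0,"az":-6,"x":20,"y":-50,"z":5,"fingers":-0.2},
  {"ax":0,"ay":0,"az":-6,"x":20,"y":-50,"z":5,"fingers":-0.2},
  {"ax":0,"ay":0,"az":-6,"x":20,"y":-50,"z":0,"fingers":-0.2},
  {"ax":0,"ay":0,"az":-6,"x":20,"y":-50,"z":0,"fingers":-0.2},
  {"ax":0,"ay":0,"az":-6,"x":20,"y":-50,"z":0,"fingers":-0.2},
], force=30)

```text
clock: 1.5
ee_pos: [0.4483, 0.0171, 0.2516]
orientation: [-0.026, 0.706, 0.026, 0.707]
force: [0.4, 0.2, 0.1]
width: 0.0565
```

servo_tool([
  {"ax":6,"ay":0.5,"az":0,"x":25,"y":-50,"z":0,"fingers":-0.2},
  {"ax":6,"ay":0.5,"az":0,"x":25,"y":-50,"z":0,"fingers":-0.2},
  {"ax":6,"ay":0.5,"az":0,"x":25,"y":-50,"z":0,"fingers":-0.2},
  {"ax":6,"ay":0.5,"az":0,"x":25,"y":-50,"z":0,"fingers":-0.2},
  {"ax":6,"ay":0.5,"az":0,"x":25,"y":-50,"z":0,"fingers":-0.2},
  {"ax":0,"ay":0,"az":0,"x":22,"y":-50,"z":-40,"fingers":-0.2},
  {"ax":0,"ay":0,"az":0,"x":0,"y":-20,"z":-40,"fingers":-0.2},
  {"ax":0,"ay":0,"az":0,"x":0,"y":-10,"z":-40,"fingers":-0.2},
  {"ax":0,"ay":0,"az":0,"x":0,"y":0,"z":0,"fingers":-0.2},
])

```text
clock: 2.62
ee_pos: [0.5916, -0.307, 0.1308]
orientation: [0.16, 0.692, 0.211, 0.672]
force: [0.1, -0.0, 0.3]
width: 0.0565
```

```bash
python3 look.py 2 wrist,side
```

```text
2.675 [-0.77  0.67  1.16  0.34  1.72 -0.87] [ 0.5928 -0.3069  0.1336] 0.05635826161270558 [-0.74027671 -0.18221643 -0.12730502]
[[-0.043 -0.065  0.997]
 [ 0.502  0.861  0.078]
 [-0.864  0.504 -0.005]]
```

View pics/wrist2.png

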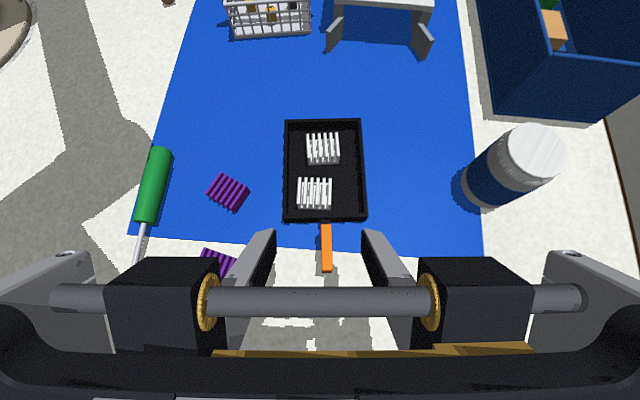

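View pics/side2.png

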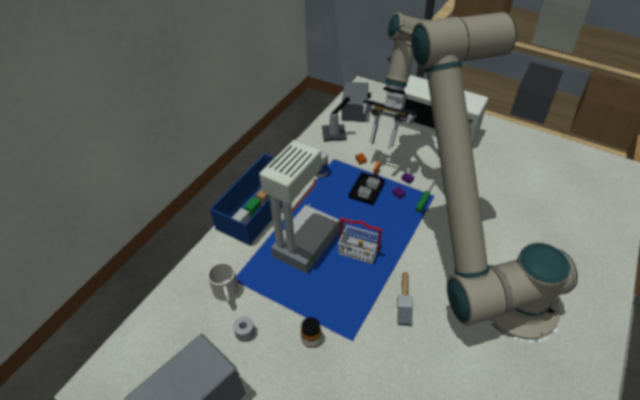

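The wrist view shows the tray at (285–367,118–222), the tab at (326,248), and the slot mouth with its guides at (335,35) and (422,42). I'll measure from this one.

Run:
```python
from h import *
s=pickle.load(open("wrist2.pkl","rb")); p=np.load("wrist2.npz")["p"]; hsv=cv2.cvtColor(p,cv2.COLOR_RGB2HSV)
H,S,V=[hsv[...,i] for i in range(3)]
v,u=np.mgrid[0:400,0:640]
m=((H>6)&(H<22)&(S>150)&(u>310)&(u<340)&(v>215)&(v<280))
print(m.sum(), np.c_[u[m],v[m]].min(0),np.c_[u[m],v[m]].max(0))
vv,uu=np.nonzero(m); X=onplane("wrist",np.c_[uu,vv],.042,s)*1000
r=cv2.minAreaRect(X[:,:2].astype(np.float32));print("tab",r)
m=((V<80)&(S<130)&(u>270)&(u<380)&(v>105)&(v<222)).astype(np.uint8)
c=max(cv2.findContours(m,cv2.RETR_EXTERNAL,cv2.CHAIN_APPROX_NONE)[0],key=len).reshape(-1,2)
h=cv2.convexHull(c); q=cv2.approxPolyDP(h,5,True).reshape(-1,2);print(q)
X=onplane("wrist",q,.022,s)*1000;print(X.round(1))
cv2.imwrite("pics/w2c.png",cv2.resize(p[0:110,200:460,::-1],(780,330),interpolation=cv2.INTER_CUBIC))
```

```text
493 [312 220] [332 272]
tab ((597.6525268554688, -289.7882385253906), (16.282085418701172, 51.14665222167969), 15.544572830200195)
[[360 118]
 [365 219]
 [283 218]
 [285 122]]
[[ 627.9 -135.1   22. ]
 [ 637.1 -256.8   22. ]
 [ 551.6 -262.1   22. ]
 [ 540.7 -146.9   22. ]]
```

View pics/w2c.png

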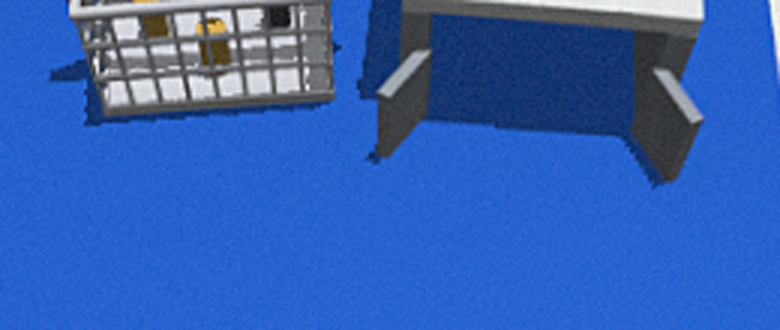

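Run:
```python
from h import *
s=pickle.load(open("wrist2.pkl","rb"))
X=onplane("wrist",[(327.7,52.3),(422.4,60.7),(341.8,39.3),(409,44.7)],0,s)[:,:2]*1000;print(X.round(1))
g=[(-65,-84),(65,-84),(-50,-55),(50,-55)]
# rigid fit
A=np.array(g,float);a=A-A.mean(0);b=X-X.mean(0);th=np.arctan2((a[:,0]*b[:,1]-a[:,1]*b[:,0]).sum(),(a*b).sum());M=np.array([[np.cos(th),-np.sin(th)],[np.sin(th),np.cos(th)]])
print("yaw",np.degrees(th),"origin",X.mean(0)-M@A.mean(0))
```

```text
[[582.6 -16.8]
 [713.4 -20.8]
 [600.9   8.4]
 [695.7   6.4]]
yaw -1.5087143612617167 origin [649.9617394   63.78368218]
```

servo_tool([
  {"ax":0,"ay":0,"az":0,"x":4,"y":7,"z":-40,"fingers":-0.2},
  {"ax":0,"ay":0,"az":0,"x":0,"y":7,"z":-35,"fingers":-0.2},
  {"ax":0,"ay":0,"az":0,"x":0,"y":0,"z":-28,"fingers":-0.2},
  {"ax":0,"ay":0,"az":0,"x":0,"y":0,"z":-10,"fingers":-0.2},
  {"ax":0,"ay":0,"az":0,"x":0,"y":0,"z":0,"fingers":-0.2},
  {"ax":0,"ay":0,"az":0,"x":0,"y":0,"z":0,"fingers":1},
  {"ax":0,"ay":0,"az":0,"x":0,"y":0,"z":0,"fingers":1},
  {"ax":0,"ay":0,"az":0,"x":0,"y":0,"z":0,"fingers":1},
  {"ax":0,"ay":0,"az":0,"x":0,"y":0,"z":0,"fingers":1},
], force=30)

```text
clock: 3.85
ee_pos: [0.5973, -0.2934, 0.0218]
orientation: [0.157, 0.69, 0.21, 0.674]
force: [-0.1, -0.1, 0.1]
width: 0.0196
```

```bash
python3 look.py 3 wrist
```

```text
3.85 [-0.76  0.75  1.29  0.34  1.51 -0.93] [ 0.5973 -0.2934  0.0218] 0.019602807622693442 [-0.09078591 -0.14134242  0.08828465]
[[-0.041 -0.067  0.997]
 [ 0.5    0.863  0.078]
 [-0.865  0.501 -0.002]]
```

View pics/wrist3.png

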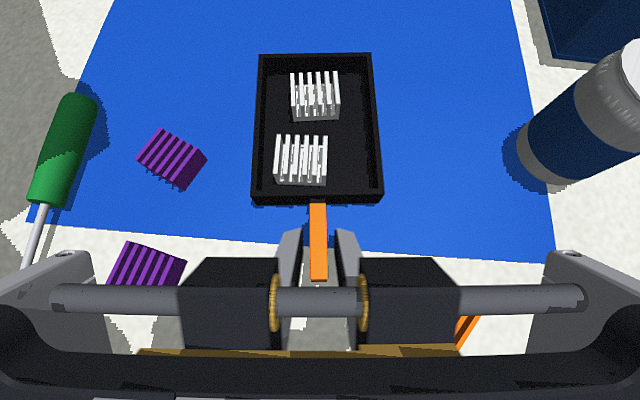

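servo_tool([
  {"ax":0,"ay":0,"az":0,"x":0,"y":0,"z":0,"fingers":1},
  {"ax":0,"ay":0,"az":0,"x":0,"y":0,"z":0,"fingers":1},
  {"ax":0,"ay":0,"az":-0.5,"x":4,"y":8,"z":0,"fingers":1},
  {"ax":0,"ay":0,"az":-1,"x":7,"y":13,"z":0,"fingers":1},
  {"ax":0,"ay":0,"az":-1,"x":8,"y":15,"z":0,"fingers":1},
  {"ax":0,"ay":0,"az":-1,"x":8,"y":15,"z":0,"fingers":1},
  {"ax":0,"ay":0,"az":-1,"x":8,"y":15,"z":0,"fingers":1},
  {"ax":0,"ay":0,"az":-1,"x":6,"y":12,"z":0,"fingers":1},
  {"ax":0,"ay":0,"az":-0.5,"x":4,"y":7,"z":0,"fingers":1},
  {"ax":0,"ay":0,"az":0,"x":0,"y":0,"z":0,"fingers":1},
])

```text
clock: 5.15
ee_pos: [0.6428, -0.2069, 0.0216]
orientation: [0.193, 0.681, 0.175, 0.684]
force: [0.3, 0.8, -0.5]
width: 0.0098
```

```bash
python3 look.py 4 wrist,top
```

```text
5.2 [-0.65  0.72  1.37  0.43  1.4  -0.77] [ 0.6426 -0.2072  0.0215] 0.009992929909536674 [ 0.79718669  1.61710021 -0.4068661 ]
[[ 0.011  0.024  1.   ]
 [ 0.503  0.864 -0.026]
 [-0.864  0.503 -0.002]]
```

View pics/wrist4.png

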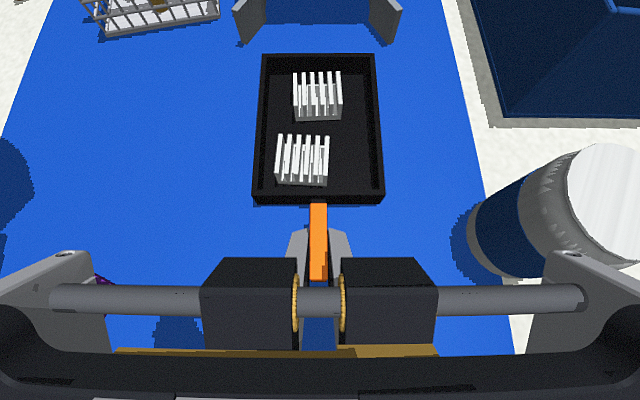

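View pics/top4.png

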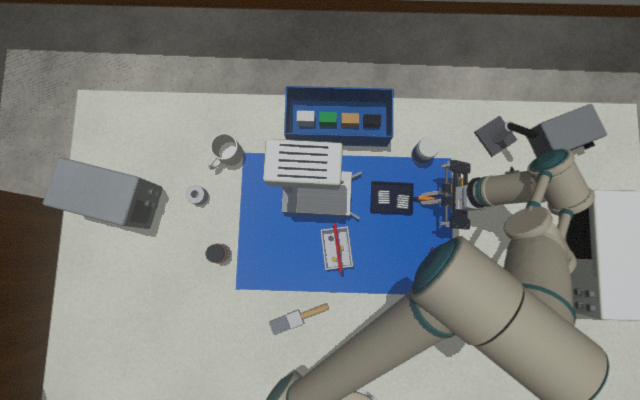

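Run:
```python
from h import *
f=np.load("top4.npz");P=cloud("top",f["d"])
Q=P[150:240,445:485].reshape(-1,3); Q=Q[(Q[:,2]>.05)&(Q[:,2]<.25)]
Q=Q[np.argsort(-Q[:,0])][:25]; print(Q.round(3)[::3])
s=pickle.load(open("wrist4.pkl","rb"));p=np.load("wrist4.npz")["p"]
Pw=cloud("wrist",np.load("wrist4.npz")["d"],s)
# can points
Q=Pw[130:280,450:640].reshape(-1,3);Q=Q[(Q[:,2]>.07)&(Q[:,2]<.11)];print("can lid x min",np.percentile(Q[:,0],[0,1,5,50]),len(Q))
cv2.imwrite("pics/w4c.png",cv2.resize(p[0:60,210:420,::-1],(798,228),interpolation=cv2.INTER_CUBIC))
c=p[130:260,390:480,::-1];
t=f["p"][130:240,390:500,::-1];cv2.imwrite("pics/t4c.png",cv2.resize(t,(600,600),interpolation=cv2.INTER_CUBIC))
```

```text
[[ 0.73  -0.258  0.143]
 [ 0.729 -0.253  0.144]
 [ 0.729 -0.271  0.137]
 [ 0.729 -0.298  0.118]
 [ 0.728 -0.262  0.139]
 [ 0.728 -0.265  0.14 ]
 [ 0.727 -0.294  0.122]
 [ 0.727 -0.288  0.125]
 [ 0.727 -0.274  0.136]]
can lid x min [0.71467798 0.74894487 0.75028204 0.76357315] 10969
```

View pics/w4c.png

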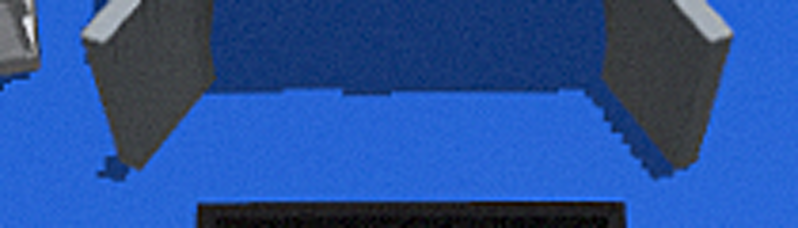

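View pics/t4c.png

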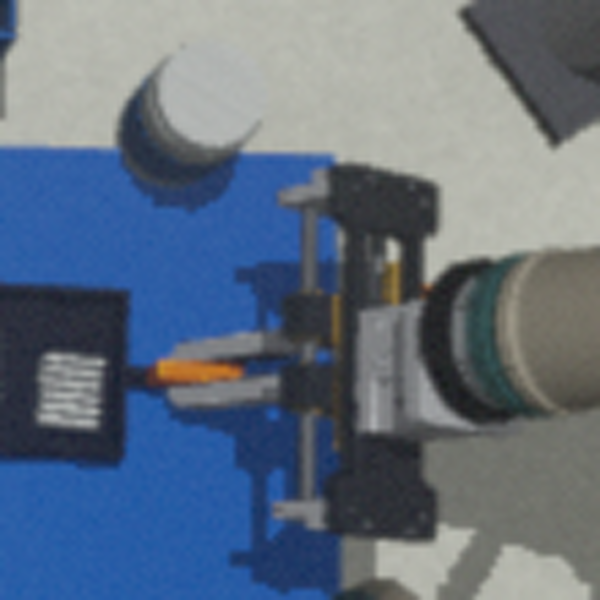

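Run:
```python
from h import *
s=pickle.load(open("wrist4.pkl","rb"))
X=onplane("wrist",[(246.,44.3),(390.2,44.3),(265.8,21),(369,20.5)],0,s)[:,:2]*1000;print(X.round(1))
A=np.array([(-65,-84),(65,-84),(-50,-55),(50,-55)],float);a=A-A.mean(0);b=X-X.mean(0);th=np.arctan2((a[:,0]*b[:,1]-a[:,1]*b[:,0]).sum(),(a*b).sum());M=np.array([[np.cos(th),-np.sin(th)],[np.sin(th),np.cos(th)]])
print("yaw",np.degrees(th),"origin",X.mean(0)-M@A.mean(0))
p=np.load("wrist4.npz")["p"];hsv=cv2.cvtColor(p,cv2.COLOR_RGB2HSV);v,u=np.mgrid[0:400,0:640]
m=((hsv[...,2]<80)&(hsv[...,1]<130)&(u>245)&(u<395)&(v>46)&(v<203)).astype(np.uint8)
c=max(cv2.findContours(m,cv2.RETR_EXTERNAL,cv2.CHAIN_APPROX_NONE)[0],key=len);q=cv2.approxPolyDP(cv2.convexHull(c),5,True).reshape(-1,2);print(q)
X=onplane("wrist",q,.022,s)*1000;print(X.round(1),X.mean(0))
```

```text
[[583.2 -17.4]
 [714.1 -21. ]
 [600.2  10.6]
 [697.4   8.5]]
yaw -1.3932556057442567 origin [650.40155985  64.66606951]
[[373  53]
 [380 201]
 [258 202]
 [251 191]
 [263  54]]
[[ 691.6  -53.1   22. ]
 [ 685.5 -176.7   22. ]
 [ 605.  -175.3   22. ]
 [ 600.  -167.5   22. ]
 [ 604.   -51.7   22. ]] [ 637.22472304 -124.86332967   22.        ]
```

servo_tool([
  {"ax":0,"ay":0,"az":0,"x":0,"y":10,"z":0,"fingers":1},
  {"ax":0,"ay":0,"az":0,"x":0.5,"y":18,"z":0,"fingers":1},
  {"ax":0,"ay":0,"az":0,"x":0.5,"y":20,"z":0,"fingers":1},
  {"ax":0,"ay":0,"az":0,"x":0.5,"y":20,"z":0,"fingers":1},
  {"ax":0,"ay":0,"az":0,"x":0.5,"y":20,"z":0,"fingers":1},
  {"ax":0,"ay":0,"az":0,"x":0.5,"y":20,"z":0,"fingers":1},
  {"ax":0,"ay":0,"az":0,"x":0.5,"y":20,"z":0,"fingers":1},
  {"ax":0,"ay":0,"az":0,"x":0.5,"y":16,"z":0,"fingers":1},
  {"ax":0,"ay":0,"az":0,"x":0.5,"y":10,"z":0,"fingers":1},
  {"ax":0,"ay":0,"az":0,"x":0,"y":6,"z":0,"fingers":1},
])

```text
clock: 6.5
ee_pos: [0.6463, -0.0479, 0.0216]
orientation: [0.193, 0.681, 0.174, 0.684]
force: [-0.6, -2.6, 1.0]
width: 0.01
```

servo_tool([
  {"ax":0,"ay":0,"az":0,"x":0,"y":5,"z":0,"fingers":1},
  {"ax":0,"ay":0,"az":0,"x":0,"y":4,"z":0,"fingers":1},
  {"ax":0,"ay":0,"az":0,"x":0,"y":4,"z":0,"fingers":1},
  {"ax":0,"ay":0,"az":0,"x":0,"y":3,"z":0,"fingers":1},
])

```text
clock: 7.0
ee_pos: [0.6464, -0.0324, 0.0216]
orientation: [0.193, 0.681, 0.174, 0.684]
force: [-0.9, -3.1, 1.1]
width: 0.01
```

```bash
python3 look.py 5 wrist,top
```

```text
7.05 [-0.44  0.63  1.57  0.51  1.22 -0.66] [ 0.6463 -0.0319  0.0216] 0.009855817859650043 [ 0.20057389 -2.38376748  0.88746656]
[[ 0.011  0.024  1.   ]
 [ 0.502  0.865 -0.026]
 [-0.865  0.502 -0.003]]
```

View pics/wrist5.png

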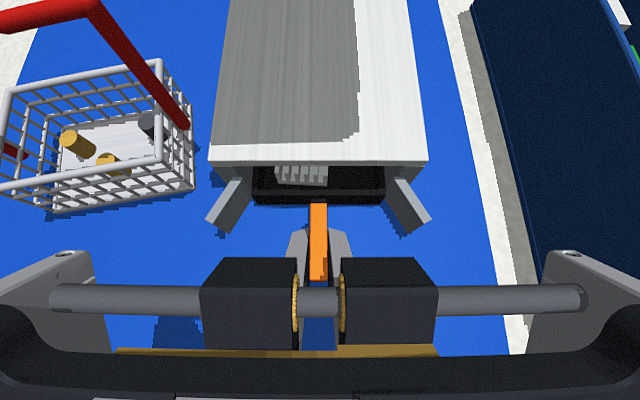

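servo_tool([
  {"ax":0,"ay":0,"az":0,"x":0,"y":3,"z":0,"fingers":1},
  {"ax":0,"ay":0,"az":0,"x":0,"y":2,"z":0,"fingers":1},
  {"ax":0,"ay":0,"az":0,"x":0,"y":2,"z":0,"fingers":1},
])

```text
clock: 7.48
ee_pos: [0.6463, -0.0253, 0.0216]
orientation: [0.193, 0.681, 0.174, 0.684]
force: [0.3, -3.5, 1.1]
width: 0.0097
```

servo_tool([
  {"ax":0,"ay":0,"az":0,"x":0,"y":1.5,"z":0,"fingers":1},
  {"ax":0,"ay":0,"az":0,"x":0,"y":1.5,"z":0,"fingers":1},
])

```text
clock: 7.72
ee_pos: [0.6463, -0.0246, 0.0216]
orientation: [0.191, 0.681, 0.173, 0.685]
force: [-2.7, -12.0, 4.6]
width: 0.0098
```

servo_tool([
  {"ax":0,"ay":0,"az":0,"x":0,"y":0,"z":0,"fingers":0.25},
  {"ax":0,"ay":0,"az":0,"x":0,"y":0,"z":0,"fingers":0.25},
  {"ax":0,"ay":0,"az":0,"x":0,"y":0,"z":0,"fingers":0.25},
  {"ax":0,"ay":0,"az":0,"x":0,"y":-5,"z":9,"fingers":0.25},
  {"ax":0,"ay":0,"az":0,"x":0,"y":-15,"z":26,"fingers":0.25},
  {"ax":0,"ay":0,"az":0,"x":0,"y":-20,"z":34,"fingers":0.25},
  {"ax":0,"ay":0,"az":0,"x":0,"y":-20,"z":34,"fingers":0.25},
  {"ax":0,"ay":0,"az":0,"x":0,"y":0,"z":0,"fingers":0.25},
])

```text
clock: 8.72
ee_pos: [0.6482, -0.0845, 0.1276]
orientation: [0.192, 0.679, 0.173, 0.687]
force: [-0.3, 0.5, -0.6]
width: 0.0351
```

```bash
python3 look.py 6 wrist,top
```

```text
8.775 [-0.5   0.55  1.42  0.47  1.44 -0.6 ] [ 0.6468 -0.0831  0.1257] 0.03530393545861004 [ 0.00389111 -0.09183125 -0.65766958]
[[ 0.013  0.024  1.   ]
 [ 0.5    0.865 -0.027]
 [-0.866  0.501 -0.   ]]
```

View pics/wrist6.png

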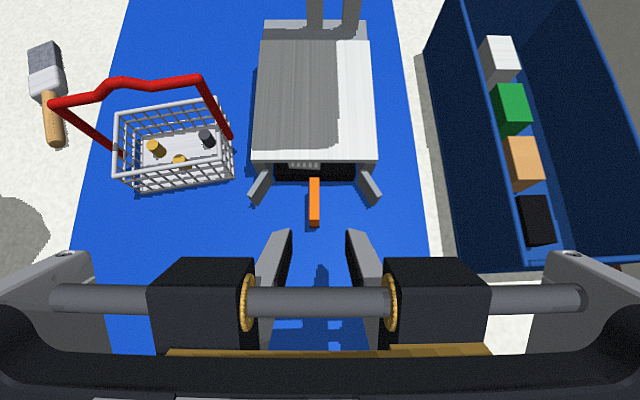

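View pics/top6.png

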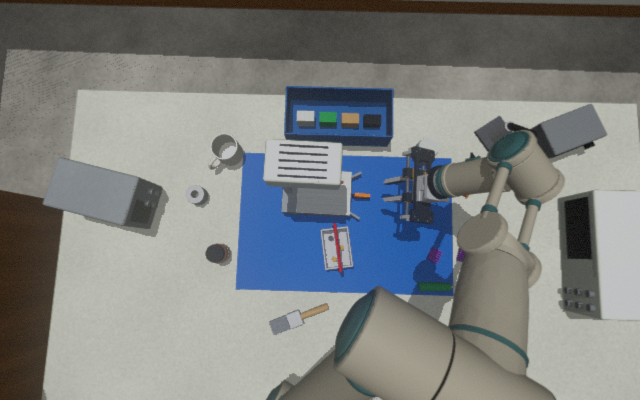

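The tray looks home: its end is flush at the mouth (315,170) and the sink's fins are visible inside at (303,165). Next I'll measure the basket handle.

Run:
```python
from h import *
s=pickle.load(open("wrist6.pkl","rb"))
v,u=np.mgrid[0:400,0:640]
for n,t,b,ss in (("wrist","6",(40,240,60,170),s),("top","6",(310,370,215,285),None)):
    p=np.load(f"{n}{t}.npz")["p"];d=np.load(f"{n}{t}.npz")["d"];hsv=cv2.cvtColor(p,cv2.COLOR_RGB2HSV);H,S=hsv[...,0],hsv[...,1]
    m=((H>168)|(H<6))&(S>110)&(u>b[0])&(u<b[1])&(v>b[2])&(v<b[3])
    P=cloud(n,d,ss)[m]*1000
    P=P[(P[:,2]>112)&(P[:,2]<145)]
    c=P[:,:2].mean(0);U,S_,Vt=np.linalg.svd(P[:,:2]-c,full_matrices=False);a=Vt[0]*np.sign(Vt[0,0]);t_=(P[:,:2]-c)@a
    lo,hi=np.percentile(t_,[.5,99.5]); print(n,len(P),"yaw",np.degrees(np.arctan2(a[1],a[0])),"len",hi-lo,"mid",c+a*(lo+hi)/2,"ztop pct",np.percentile(P[:,2],[50,95]))
    zs=[np.median(P[abs(t_-(lo+hi)/2-x)<6,2]) for x in(-45,-30,0,30,45)];print(zs)
```

```text
wrist 1932 yaw 8.634806629340186 len 125.34779230764667 mid [498.14523467  44.40102472] ztop pct [123.33975311 132.91098924]
[np.float64(122.68424040612011), np.float64(122.67892353388108), np.float64(132.56505919945113), np.float64(122.86462131709234), np.float64(122.65045412165793)]
top 135 yaw 8.807302377154693 len 122.29221609926604 mid [495.6774105   46.98287357] ztop pct [126.27794293 136.0704022 ]
[np.float64(125.50152512901391), np.float64(125.89182064188708), np.float64(135.81621567005587), np.float64(125.23629934888936), np.float64(124.96187051605457)]
```

```bash
cat > plan.py <<'E'
from h import *
def tool(yaw,tilt):
    y=np.radians(yaw);t=np.radians(tilt);b=np.array([np.cos(y),np.sin(y),0]);z=np.array([-np.sin(y),np.cos(y),0])
    x=np.sin(t)*b+np.array([0,0,-np.cos(t)]);return np.c_[x,np.cross(z,x),z]
if __name__=="__main__":
    s=state();C=R.from_quat(s["orientation"]).as_matrix();T=tool(8.7,37)
    rv=R.from_matrix(T@C.T).as_rotvec(degrees=True);print("rv",rv,np.linalg.norm(rv))
    b=np.array([np.cos(np.radians(8.7)),np.sin(np.radians(8.7)),0]);g=np.array([497.3,46.5,120])-41*b;tcp=g+8*T[:,0];print("tcp",tcp,"pre80",tcp-80*T[:,0],T.round(3))
    print("now",s["ee_pos"]*1000)
E
python3 plan.py
```

```text
rv [-49.80110268 -56.71784009  87.38138626] 115.46674793203215
tcp [461.53087441  41.02655464 113.61091592] pre80 [413.9396367   33.74407192 177.50175672] [[ 0.595 -0.789 -0.151]
 [ 0.091 -0.121  0.988]
 [-0.799 -0.602  0.   ]]
now [645.91258109 -82.20124044 124.43268228]
```

servo_tool([
  {"ax":0,"ay":0,"az":0,"x":-30,"y":-20,"z":25,"fingers":0},
  {"ax":0,"ay":0,"az":0,"x":-50,"y":-15,"z":35,"fingers":0},
  {"ax":-4.15,"ay":-4.73,"az":7.28,"x":-50,"y":0,"z":35,"fingers":0},
  {"ax":-4.15,"ay":-4.73,"az":7.28,"x":-50,"y":0,"z":20,"fingers":0},
  {"ax":-4.15,"ay":-4.73,"az":7.28,"x":-30,"y":0,"z":10,"fingers":0},
  {"ax":-4.15,"ay":-4.73,"az":7.28,"x":-15,"y":10,"z":0,"fingers":0},
  {"ax":-4.15,"ay":-4.73,"az":7.28,"x":-10,"y":20,"z":0,"fingers":0},
  {"ax":-4.15,"ay":-4.73,"az":7.28,"x":0,"y":20,"z":0,"fingers":0},
  {"ax":-4.15,"ay":-4.73,"az":7.28,"x":0,"y":20,"z":0,"fingers":0},
  {"ax":-4.15,"ay":-4.73,"az":7.28,"x":0,"y":20,"z":0,"fingers":0},
])

```text
clock: 10.07
ee_pos: [0.4103, -0.0253, 0.2477]
orientation: [-0.408, 0.461, 0.337, 0.713]
force: [0.2, 0.1, -0.4]
width: 0.0467
```

servo_tool([
  {"ax":-4.15,"ay":-4.73,"az":7.28,"x":0,"y":20,"z":0,"fingers":0},
  {"ax":-4.15,"ay":-4.73,"az":7.28,"x":0,"y":20,"z":-20,"fingers":0},
  {"ax":-4.15,"ay":-4.73,"az":7.28,"x":0,"y":15,"z":-30,"fingers":0},
  {"ax":-4.15,"ay":-4.73,"az":7.28,"x":0,"y":0,"z":-20,"fingers":0},
  {"ax":0,"ay":0,"az":0,"x":0,"y":0,"z":0,"fingers":0},
  {"ax":0,"ay":0,"az":0,"x":0,"y":0,"z":0,"fingers":0},
])

```text
clock: 10.82
ee_pos: [0.4125, 0.0294, 0.1862]
orientation: [0.635, -0.282, -0.364, -0.62]
force: [-0.6, -0.4, 0.4]
width: 0.0472
```

```bash
python3 look.py 7 wrist,top; python3 plan.py
```

```text
10.875 [-0.4  -0.26  2.32  0.57  0.61 -2.46] [0.413  0.0292 0.1868] 0.04710638197905392 [-0.08943368  0.31826646 -0.78707268]
[[ 0.577 -0.809 -0.114]
 [ 0.093 -0.073  0.993]
 [-0.811 -0.584  0.033]]
rv [-1.68228089 -1.46756723  2.1294918 ] 3.0852160214576587
tcp [461.53087441  41.02655464 113.61091592] pre80 [413.9396367   33.74407192 177.50175672] [[ 0.595 -0.789 -0.151]
 [ 0.091 -0.121  0.988]
 [-0.799 -0.602  0.   ]]
now [413.14676915  29.1628836  186.95799176]
```

View pics/wrist7.png

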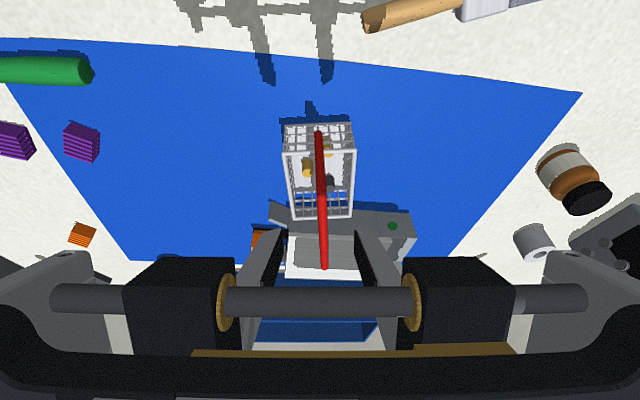

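View pics/top7.png

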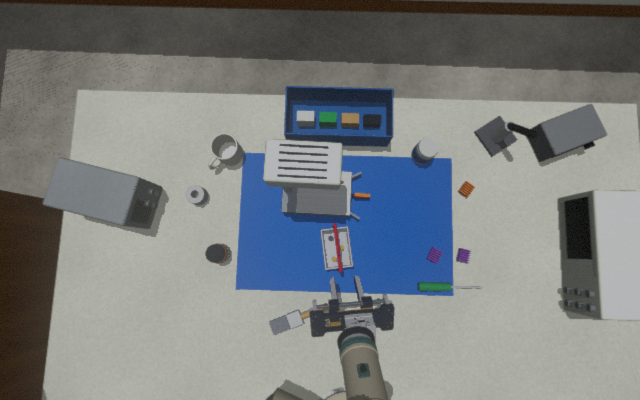

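```bash
cat > kin.py <<'E'
from h import *
import glob
from scipy.optimize import least_squares
Z=lambda a:R.from_euler("z",a).as_matrix();Y=lambda a:R.from_euler("y",a).as_matrix()
def rot(j): return Z(j[0])@Y(j[1])@Y(j[2])@Z(j[3])@Y(j[4])@Z(j[5])
def fk(j,P):
    A=Z(j[0]);p=A@np.array([P[0],P[1],P[2]]);A=A@Y(j[1]);p=p+A@np.array([P[3],0,P[4]]);A=A@Y(j[2]);p=p+A@np.array([P[5],P[6],P[7]]);A=A@Z(j[3])@Y(j[4]);p=p+A@np.array([P[8],P[9],P[10]]);return p,A@Z(j[5])
S=[pickle.load(open(f,"rb")) for f in sorted(glob.glob("*.pkl")) if "kin" not in f]
E
python3 - <<'E'
from kin import *
S.append(state())
D=[rot(s["joints"]).T@R.from_quat(s["orientation"]).as_matrix() for s in S]
for d in D: print(d.round(2).tolist())
E
```

```text
[[-0.0, 0.0, -1.0], [0.0, 1.0, 0.0], [1.0, -0.0, -0.0]]
[[-0.0, 0.0, -1.0], [0.0, 1.0, 0.0], [1.0, -0.0, -0.0]]
[[-0.0, 0.0, -1.0], [0.0, 1.0, 0.0], [1.0, 0.0, -0.0]]
[[-0.0, 0.0, -1.0], [-0.0, 1.0, 0.0], [1.0, 0.0, -0.0]]
[[-0.0, 0.0, -1.0], [0.0, 1.0, 0.0], [1.0, -0.0, -0.0]]
[[-0.0, 0.0, -1.0], [-0.0, 1.0, 0.0], [1.0, 0.0, -0.0]]
[[0.0, 0.0, -1.0], [0.0, 1.0, 0.0], [1.0, -0.0, -0.0]]
[[-0.0, 0.0, -1.0], [0.0, 1.0, 0.0], [1.0, -0.0, -0.0]]
[[-0.0, 0.0, -1.0], [0.0, 1.0, 0.0], [1.0, -0.0, -0.0]]
[[-0.0, 0.0, -1.0], [0.0, 1.0, 0.0], [1.0, -0.0, -0.0]]
[[-0.0, 0.0, -1.0], [0.0, 1.0, 0.0], [1.0, -0.0, -0.0]]
[[-0.0, 0.0, -1.0], [0.0, 1.0, 0.0], [1.0, -0.0, -0.0]]
[[-0.0, 0.0, -1.0], [-0.0, 1.0, 0.0], [1.0, 0.0, -0.0]]
[[-0.0, 0.0, -1.0], [-0.0, 1.0, 0.0], [1.0, 0.0, -0.0]]
```

Orientation model is exact. Next I'll fit the lengths and check joint angles at the pick and hang poses for both jaw signs.

```bash
cat >> kin.py <<'E'
D0=np.array([[0,0,-1],[0,1,0],[1,0,0]],float)
def fit():
    f=lambda P:np.concatenate([fk(s["joints"],P)[0]-s["ee_pos"] for s in S]+[1e-4*(P)])
    return least_squares(f,[0,.1,.2,0,.4,0,0,.4,0,0,.25])
def ik(p,T,P,j0):
    f=lambda j:np.concatenate([fk(j,P)[0]-p,.3*(R.from_matrix(fk(j,P)[1]@D0@T.T).as_rotvec())])
    lo=[-2.89,-.75,.22,-1.18,.11,-2.7];hi=[2.89,2.08,2.7,4.32,2.71,2.7]
    best=None
    for j in j0:
        r=least_squares(f,np.clip(j,np.array(lo)+.01,np.array(hi)-.01),bounds=(lo,hi))
        if best is None or r.cost<best.cost-1e-9: best=r
    return best.x,np.sqrt(2*best.cost)
E
python3 - <<'E'
from kin import *
from plan import tool
S.append(state());r=fit();print(r.x.round(4),np.abs(r.fun[:3*len(S)]).max());P=r.x;np.save("P.npy",P)
def fl(T): return T@np.diag([1,-1,-1])
jc=S[-1]["joints"];j0=[jc,[-.3,.3,1.7,.3,.8,-1.9],[-.3,.3,1.7,.3,.8,.9],[0,.5,1.5,0,.6,1.57],[.3,.5,1.5,2.8,.6,1.57],[-.3,.3,1.7,.3,.8,-1.9]]
st=lambda x,y:np.array([649.,65.])+[x*.99966+y*.0262,-.0262*x+y*.99966]
for name,yaw,p in(("pick",8.7,[461.5,41,113.6]),("pre",8.7,[414,34,178]),("lift",8.7,[461.5,41,245])):
  for tl in(30,37):
    for T in(tool(yaw,tl),fl(tool(yaw,tl))): j,e=ik(np.array(p)/1000,T,P,j0);print(name,tl,j.round(2),e.round(4))
for yaw in(-1.5,10,-12):
 for tl in (35,37):
  for y in(-90,10):
    g=st(-41*np.cos(np.radians(yaw+1.5)),y-41*np.sin(np.radians(yaw+1.5)))
    T=tool(yaw,tl);p=np.array([*g,235])+8*T[:,0]
    for Q in(T,fl(T)): j,e=ik(p/1000,Q,P,j0);print("hang",yaw,tl,y,j.round(2),e.round(4))
E
```

```text
[ 0.      0.0347  0.1368  0.      0.6297  0.0604  0.0347  0.4211 -0.
 -0.      0.3793] 9.656708599425912e-09
pick 30 [-0.21 -0.02  2.31  0.48  0.39 -2.34] 0.0
pick 30 [-0.21 -0.02  2.31  0.48  0.39  0.8 ] 0.0
pick 37 [-0.23 -0.03  2.39  0.84  0.28 -2.7 ] 0.0088
pick 37 [-0.27 -0.03  2.42  1.05  0.29  0.19] 0.0
pre 30 [-0.29 -0.21  2.26  0.36  0.65 -2.25] 0.0
pre 30 [-0.29 -0.21  2.26  0.36  0.65  0.89] 0.0
pre 37 [-0.38 -0.25  2.35  0.62  0.55 -2.56] 0.0
pre 37 [-0.38 -0.25  2.35  0.62  0.55  0.58] 0.0
lift 30 [-0.21 -0.19  2.06  0.25  0.79 -2.07] 0.0
lift 30 [-0.21 -0.19  2.06  0.25  0.79  1.07] 0.0
lift 37 [-0.27 -0.24  2.16  0.41  0.66 -2.25] 0.0
lift 37 [-0.27 -0.24  2.16  0.41  0.66  0.89] 0.0
hang -1.5 35 -90 [-0.22  0.04  1.95  0.21  0.56 -1.92] 0.0
hang -1.5 35 -90 [-0.22  0.04  1.95  0.21  0.56  1.23] 0.0
hang -1.5 35 10 [ 0.03  0.06  1.93 -0.06  0.54 -1.47] 0.0
hang -1.5 35 10 [ 0.03  0.06  1.93 -0.06  0.54  1.67] 0.0
hang -1.5 37 -90 [-0.23  0.03  1.98  0.25  0.51 -1.96] 0.0
hang -1.5 37 -90 [-0.23  0.03  1.98  0.25  0.51  1.19] 0.0
hang -1.5 37 10 [ 0.03  0.05  1.96 -0.08
[... 287 characters left out ...]
.58  1.11] 0.0
hang 10 37 -90 [-0.36  0.05  1.96  0.55  0.63 -2.47] 0.0
hang 10 37 -90 [-0.36  0.05  1.96  0.55  0.63  0.67] 0.0
hang 10 37 10 [-0.1   0.05  1.97  0.34  0.53 -2.09] 0.0
hang 10 37 10 [-0.1   0.05  1.97  0.34  0.53  1.05] 0.0
hang -12 35 -90 [-0.1   0.05  1.94 -0.12  0.55 -1.39] 0.0
hang -12 35 -90 [-0.1   0.05  1.94 -0.12  0.55  1.76] 0.0
hang -12 35 10 [ 0.14  0.09  1.9  -0.36  0.6  -0.98] 0.0
hang -12 35 10 [ 0.14  0.09  1.9  -0.36  0.6   2.16] 0.0
hang -12 37 -90 [-0.1   0.04  1.97 -0.14  0.49 -1.36] 0.0
hang -12 37 -90 [-0.1   0.04  1.97 -0.14  0.49  1.78] 0.0
hang -12 37 10 [ 0.15  0.08  1.93 -0.41  0.56 -0.92] 0.0
hang -12 37 10 [ 0.15  0.08  1.93 -0.41  0.56  2.22] 0.0
```

j6 would hit its limit at tilt 37 in the pick pose. I'll pick at tilt 31 instead: j6 is about −2.4, and the body still clears the hood by about 20 mm.

```bash
cat > pick.py <<'E'
from kin import *
from plan import tool
P=np.load("P.npy");s=state();T=tool(8.7,31);C=R.from_quat(s["orientation"]).as_matrix()
g=np.array([456.8,40.3,119.5]);tcp=g+8*T[:,0];pre=tcp-60*T[:,0]
print("rv",R.from_matrix(T@C.T).as_rotvec(degrees=True).round(2),"pre-now",(pre-s["ee_pos"]*1000).round(1),"tcp-now",(tcp-s["ee_pos"]*1000).round(1),"tcp",tcp.round(1), (60*T[:,0]).round(1))
for q in(pre,tcp): print(ik(q/1000,T,P,[s["joints"]]))
E
python3 pick.py
python3 - <<'E'
from h import *
# bar position in wrist7 by depth
s=pickle.load(open("wrist7.pkl","rb"));f=np.load("wrist7.npz");hsv=cv2.cvtColor(f["p"],cv2.COLOR_RGB2HSV);P=cloud("wrist",f["d"],s)*1000
m=((hsv[...,0]>168)|(hsv[...,0]<6))&(hsv[...,1]>110)
Q=P[m];Q=Q[(Q[:,2]>115)&(Q[:,2]<145)];a=np.array([np.cos(np.radians(8.7)),np.sin(np.radians(8.7))]);n=np.array([-a[1],a[0]])
t=Q[:,:2]@a;w=Q[:,:2]@n;print(len(Q),np.percentile(t,[1,99]).round(1),"w by t",[(x,np.median(w[abs(t-x)<5]).round(1),np.median(Q[abs(t-x)<5,2]).round(1)) for x in np.arange(445,555,15)], "model w",np.array([497.3,46.5])@n,np.array([497.3,46.5])@a)
E
```

```text
rv [-2.48  4.48  2.23] pre-now [ 17.2   7.1 -22.9] tcp-now [ 47.7  11.8 -74.3] tcp [460.9  40.9 112.6] [ 30.5   4.7 -51.4]
(array([-0.26857424, -0.16395739,  2.27633175,  0.40368452,  0.56467543,
       -2.28304559]), np.float64(6.887387020923433e-09))
(array([-0.21950632, -0.01798739,  2.32899016,  0.5436999 ,  0.36964336,
       -2.40621934]), np.float64(1.4444523837471798e-13))
692 [432.8 556.3] w by t [(np.int64(445), np.float64(-28.6), np.float64(123.3)), (np.int64(460), np.float64(-28.9), np.float64(123.4)), (np.int64(475), np.float64(-28.5), np.float64(124.2)), (np.int64(490), np.float64(-29.2), np.float64(131.7)), (np.int64(505), np.float64(-27.6), np.float64(133.3)), (np.int64(520), np.float64(-29.7), np.float64(123.6)), (np.int64(535), np.float64(-28.9), np.float64(123.6)), (np.int64(550), np.float64(-29.2), np.float64(123.5))] model w -29.257040172338325 498.611638051454
```

servo_tool([
  {"ax":-1.25,"ay":2.24,"az":1.12,"x":9,"y":3.5,"z":-12,"fingers":0},
  {"ax":-1.25,"ay":2.24,"az":1.12,"x":8,"y":3.5,"z":-11,"fingers":0},
  {"ax":0,"ay":0,"az":0,"x":0,"y":0,"z":0,"fingers":0},
  {"ax":0,"ay":0,"az":0,"x":8,"y":1,"z":-13,"fingers":0},
  {"ax":0,"ay":0,"az":0,"x":8,"y":1,"z":-13,"fingers":0},
  {"ax":0,"ay":0,"az":0,"x":8,"y":2,"z":-13,"fingers":0},
  {"ax":0,"ay":0,"az":0,"x":6,"y":1,"z":-12,"fingers":0},
  {"ax":0,"ay":0,"az":0,"x":0,"y":0,"z":0,"fingers":0},
])

```text
clock: 11.92
ee_pos: [0.4588, 0.0415, 0.1116]
orientation: [0.639, -0.301, -0.395, -0.587]
force: [0.1, 0.1, 0.5]
width: 0.0469
```

```bash
python3 look.py 8 wrist; python3 pick.py
```

```text
11.925 [-0.22 -0.02  2.33  0.54  0.37 -2.41] [0.4588 0.0415 0.1116] 0.04693476107985204 [0.09722645 0.14713546 0.54836103]
[[ 0.507 -0.848 -0.151]
 [ 0.079 -0.129  0.988]
 [-0.858 -0.513  0.001]]
rv [-0.02 -0.08 -0.02] pre-now [-28.6  -5.2  52. ] tcp-now [ 2.  -0.5  0.6] tcp [460.9  40.9 112.6] [ 30.5   4.7 -51.4]
(array([-0.26857418, -0.16395739,  2.27633172,  0.40368446,  0.56467543,
       -2.28304548]), np.float64(1.1741889079634093e-08))
(array([-0.21950632, -0.01798739,  2.32899016,  0.5436999 ,  0.36964336,
       -2.40621934]), np.float64(8.634867104175078e-10))
```

View pics/wrist8.png

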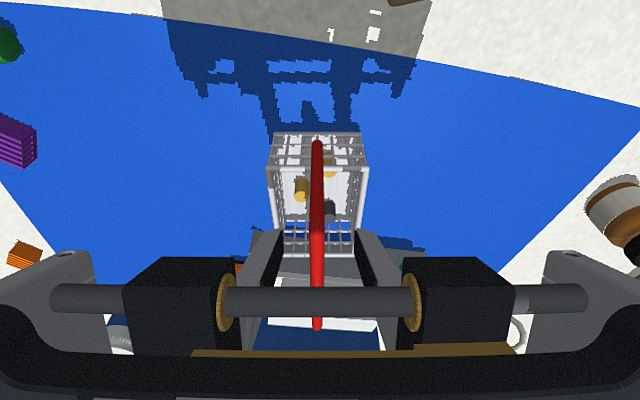

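The bar at (317,~240) lies midway between the fingers. Closing, then a small lift.

servo_tool([
  {"ax":0,"ay":0,"az":0,"x":1,"y":0,"z":0,"fingers":1},
  {"ax":0,"ay":0,"az":0,"x":0,"y":0,"z":0,"fingers":1},
  {"ax":0,"ay":0,"az":0,"x":0,"y":0,"z":0,"fingers":1},
  {"ax":0,"ay":0,"az":0,"x":0,"y":0,"z":0,"fingers":1},
  {"ax":0,"ay":0,"az":0,"x":0,"y":0,"z":0,"fingers":1},
  {"ax":0,"ay":0,"az":0,"x":0,"y":0,"z":0,"fingers":1},
  {"ax":0,"ay":0,"az":0,"x":0,"y":0,"z":8,"fingers":1},
  {"ax":0,"ay":0,"az":0,"x":0,"y":0,"z":12,"fingers":1},
  {"ax":0,"ay":0,"az":0,"x":0,"y":0,"z":0,"fingers":1},
], force=45)

```text
clock: 13.1
ee_pos: [0.4603, 0.0416, 0.1323]
orientation: [0.64, -0.3, -0.394, -0.587]
force: [0.1, -0.5, -2.4]
width: 0.0079
```

```bash
python3 look.py 9 wrist,side
```

```text
13.15 [-0.22 -0.06  2.29  0.46  0.43 -2.32] [0.4598 0.0417 0.1317] 0.008052015347106567 [ 0.02778806  0.96066422 -1.55438574]
[[ 0.508 -0.848 -0.153]
 [ 0.079 -0.131  0.988]
 [-0.858 -0.514  0.   ]]
```

View pics/wrist9.png

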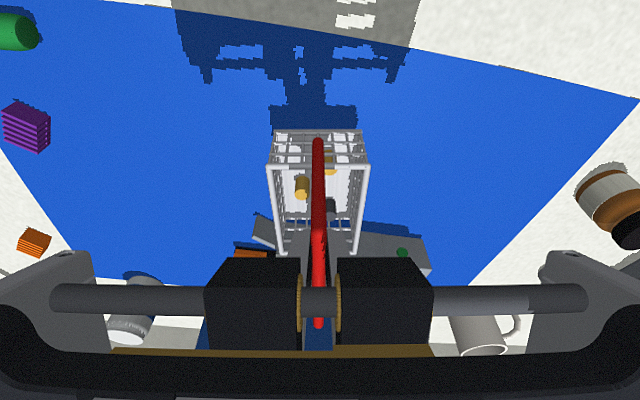

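View pics/side9.png

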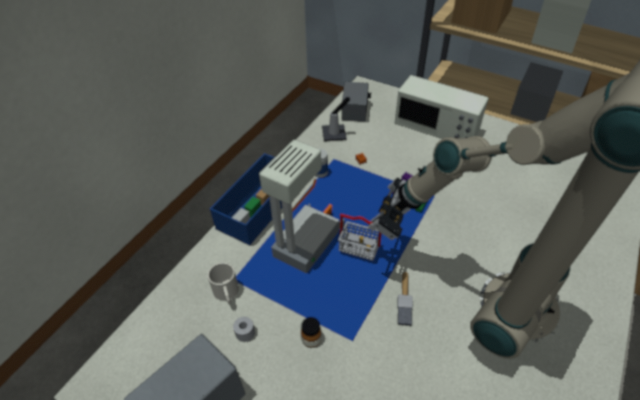

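The basket is gripped and lifted about 20 mm, still upright. I'll carry it up and to the front of the hook.

servo_tool([
  {"ax":0,"ay":0,"az":0,"x":0,"y":-6,"z":15,"fingers":1},
  {"ax":0,"ay":0,"az":0,"x":0,"y":-10,"z":25,"fingers":1},
  {"ax":0,"ay":0,"az":0,"x":0,"y":-12,"z":28,"fingers":1},
  {"ax":0,"ay":0,"az":-1.2,"x":10,"y":-12,"z":21,"fingers":1},
  {"ax":0,"ay":0,"az":-1.5,"x":20,"y":-6,"z":8,"fingers":1},
  {"ax":0,"ay":0,"az":-1.5,"x":25,"y":-3,"z":0,"fingers":1},
  {"ax":0,"ay":0,"az":-1.5,"x":25,"y":-2,"z":0,"fingers":1},
  {"ax":0,"ay":0,"az":-1.5,"x":25,"y":0,"z":0,"fingers":1},
  {"ax":0,"ay":0,"az":-1.5,"x":25,"y":0,"z":0,"fingers":1},
  {"ax":0,"ay":0,"az":-1.5,"x":20,"y":0,"z":0,"fingers":1},
])

```text
clock: 14.45
ee_pos: [0.6103, -0.0091, 0.2272]
orientation: [-0.61, 0.357, 0.342, 0.619]
force: [-0.5, -0.7, -2.0]
width: 0.0076
```

servo_tool([
  {"ax":0,"ay":0,"az":0,"x":0,"y":0,"z":0,"fingers":1},
  {"ax":0,"ay":0,"az":0,"x":0,"y":0,"z":0,"fingers":1},
])

```text
clock: 14.7
ee_pos: [0.6087, -0.0091, 0.2275]
orientation: [-0.61, 0.357, 0.342, 0.619]
force: [-0.2, -1.0, -1.6]
width: 0.0078
```

```bash
python3 look.py 10 wrist,side,top
```

```text
14.8 [-0.18  0.06  1.89  0.13  0.66 -1.8 ] [ 0.6089 -0.0094  0.2283] 0.007756498853031582 [ 0.43184664 -0.46236492 -1.46876795]
[[ 0.513 -0.858  0.025]
 [-0.013  0.022  1.   ]
 [-0.859 -0.513  0.   ]]
```

View pics/wrist10.png

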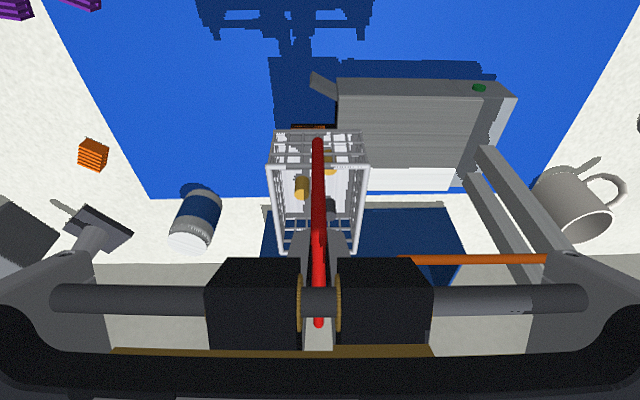

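View pics/side10.png

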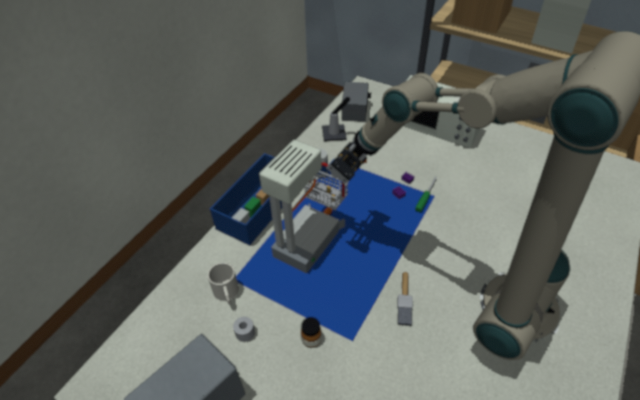

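View pics/top10.png

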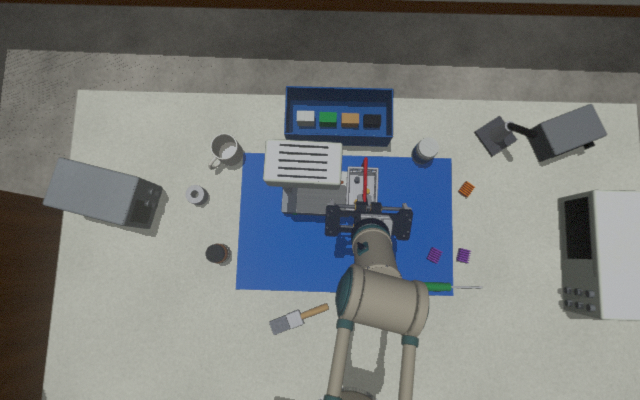

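The wrist view shows the orange hook rod at (400–545,259) and the handle at (318,140–325). I'll get both in 3-D.

Run:
```python
from h import *
s=pickle.load(open("wrist10.pkl","rb"));v,u=np.mgrid[0:400,0:640]
f=np.load("wrist10.npz");hsv=cv2.cvtColor(f["p"],cv2.COLOR_RGB2HSV);P=cloud("wrist",f["d"],s)*1000;H,S=hsv[...,0],hsv[...,1]
o=(H>6)&(H<22)&(S>130)&(u>380)&(u<560)&(v>235)&(v<285);Q=P[o];Q=Q[(Q[:,2]>150)&(Q[:,2]<280)];print("rod",len(Q))
for y in range(30,190,12):
    k=abs(Q[:,1]-y)<6
    if k.sum()>3: print(y,np.median(Q[k],0).round(1),np.percentile(Q[k,2],95).round(1))
r=((H>170)|(H<5))&(S>130)&(u>290)&(u<345)
for n,ss,PP,mm in(("wrist",s,P,r),):
    Q=PP[mm]; 
    for x in range(575,720,10):
        k=(abs(Q[:,0]-x)<5)&(Q[:,2]>200)
        if k.sum()>3: print("red",x,np.median(Q[k],0).round(1),k.sum())
t=np.load("top10.npz");P2=cloud("top",t["d"])*1000;h2=cv2.cvtColor(t["p"],cv2.COLOR_RGB2HSV)
m=((h2[...,0]>168)|(h2[...,0]<6))&(h2[...,1]>110)&(u>350)&(u<380)&(v>150)&(v<215);Q=P2[m];print("top red",len(Q));
for x in range(600,730,10):
    k=(abs(Q[:,0]-x)<5)&(Q[:,2]>200)
    if k.sum()>1: print("tr",x,np.median(Q[k],0).round(1))
m=(h2[...,0]>6)&(h2[...,0]<25)&(h2[...,1]>100)&(u>330)&(u<352)&(v>170)&(v<195);print("top rod tip",P2[m].round(1)[:6])
```

```text
rod 1299
54 [645.9  55.5 209.2] 210.1
66 [646.7  67.1 212.1] 214.1
78 [647.1  78.1 212.2] 214.1
90 [647.5  90.  212.4] 214.2
102 [647.8 101.9 212.1] 214.1
114 [648.2 114.  212.2] 213.8
126 [648.4 126.  212.2] 214.0
138 [648.8 137.9 211.9] 213.9
150 [649.1 149.9 212.1] 214.1
162 [649.4 161.6 211.8] 213.8
174 [649.5 169.  209.6] 212.9
red 575 [579.8  -7.6 217.7] 40
red 585 [581.4  -7.6 227.3] 810
red 595 [594.6  -8.  239.5] 183
red 605 [605.4  -8.1 239.4] 135
red 615 [615.4  -8.3 239.3] 119
red 625 [625.3  -8.1 240.8] 191
red 635 [630.6  -5.9 242.2] 10
red 685 [688.1 -10.2 239.2] 20
red 695 [694.7  -9.6 238.6] 44
red 705 [702.5 -10.6 238.4] 25
top red 128
tr 600 [603.7  -9.3 242.1]
tr 610 [610.7  -8.  241.7]
tr 620 [620.   -7.8 242.3]
tr 630 [630.4  -7.6 244.5]
tr 640 [640.9  -8.7 251.1]
tr 650 [649.2  -8.8 250.9]
tr 660 [659.1  -8.9 247.3]
tr 670 [670.3  -9.6 240.8]
tr 680 [679.6  -9.4 241.5]
tr 690 [689.9  -9.1 241.7]
tr 700 [699.7  -9.3 240.4]
top rod tip [[647.4  45.8 231.9]
 [647.5  43.5 232. ]]
```

Handle hump: x≈647, axis z≈246. The hook tip top is at 231 and the rod top at 214, with the rod at x≈649, so the handle clears the tip by about 11 mm. Moving in along +y.

servo_tool([
  {"ax":0,"ay":0,"az":0,"x":0,"y":5,"z":2,"fingers":1},
  {"ax":0,"ay":0,"az":0,"x":0.5,"y":10,"z":0,"fingers":1},
  {"ax":0,"ay":0,"az":0,"x":0.5,"y":12,"z":0,"fingers":1},
  {"ax":0,"ay":0,"az":0,"x":0.5,"y":12,"z":0,"fingers":1},
  {"ax":0,"ay":0,"az":0,"x":0.5,"y":8,"z":0,"fingers":1},
  {"ax":0,"ay":0,"az":0,"x":0,"y":3,"z":0,"fingers":1},
])

```text
clock: 15.6
ee_pos: [0.612, 0.0414, 0.231]
orientation: [-0.611, 0.356, 0.341, 0.619]
force: [-0.2, -0.3, -1.5]
width: 0.0077
```

```bash
python3 look.py 11 wrist,side
```

```text
15.65 [-0.06  0.07  1.87  0.03  0.66 -1.62] [0.612  0.0414 0.2309] 0.008080002871344681 [ 0.0983546  -0.21796408 -1.5434984 ]
[[ 0.514 -0.858  0.024]
 [-0.012  0.021  1.   ]
 [-0.858 -0.514  0.   ]]
```

View pics/wrist11.png

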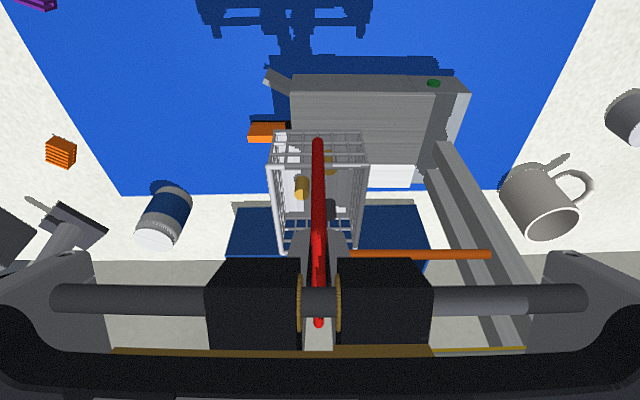

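Over the tip without any contact force. Continuing about 42 mm further in.

servo_tool([
  {"ax":0,"ay":0,"az":0,"x":0,"y":6,"z":0,"fingers":1},
  {"ax":0,"ay":0,"az":0,"x":0,"y":11,"z":0,"fingers":1},
  {"ax":0,"ay":0,"az":0,"x":0.5,"y":12,"z":0,"fingers":1},
  {"ax":0,"ay":0,"az":0,"x":0.5,"y":8,"z":0,"fingers":1},
  {"ax":0,"ay":0,"az":0,"x":0,"y":4,"z":0,"fingers":1},
  {"ax":0,"ay":0,"az":0,"x":0,"y":0,"z":0,"fingers":1},
])

```text
clock: 16.45
ee_pos: [0.613, 0.0817, 0.2308]
orientation: [-0.611, 0.356, 0.341, 0.619]
force: [0.2, -0.1, -1.1]
width: 0.0079
```

```bash
python3 look.py 12 side,wrist,top
python3 - <<'E'
import cv2
a=cv2.imread("pics/side12.png");cv2.imwrite("pics/s12c.png",cv2.resize(a[120:290,230:430],(800,680)[:2] if 0 else (700,595),interpolation=cv2.INTER_CUBIC))
E
```

```text
16.55 [ 0.04  0.08  1.86 -0.06  0.66 -1.47] [0.613  0.0814 0.2308] 0.007230466108235625 [-0.35198072  0.51590251 -1.03943549]
[[ 0.514 -0.858  0.025]
 [-0.013  0.022  1.   ]
 [-0.858 -0.514 -0.   ]]
```

View pics/s12c.png

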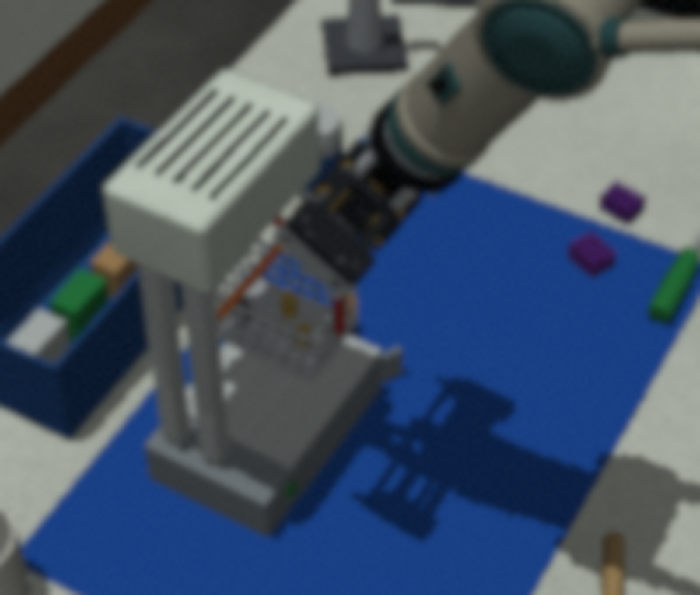

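View pics/wrist12.png

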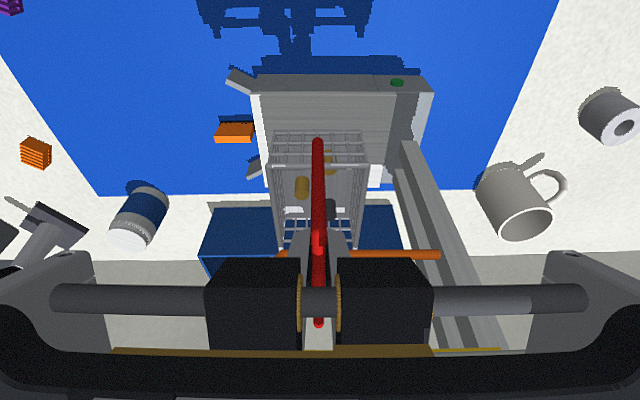

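Over the rod (rod visible to both sides of the handle, 280–440,255). Lowering.

servo_tool([
  {"ax":0,"ay":0,"az":0,"x":0,"y":0,"z":-6,"fingers":1},
  {"ax":0,"ay":0,"az":0,"x":0,"y":0,"z":-9,"fingers":1},
  {"ax":0,"ay":0,"az":0,"x":0,"y":0,"z":-7,"fingers":1},
  {"ax":0,"ay":0,"az":0,"x":0,"y":0,"z":-3,"fingers":1},
  {"ax":0,"ay":0,"az":0,"x":0,"y":0,"z":0,"fingers":1},
])

```text
clock: 17.23
ee_pos: [0.6129, 0.0816, 0.2054]
orientation: [-0.611, 0.357, 0.341, 0.619]
force: [0.3, 0.2, -0.9]
width: 0.0078
```

servo_tool([
  {"ax":0,"ay":0,"az":0,"x":0,"y":0,"z":-1.5,"fingers":1},
  {"ax":0,"ay":0,"az":0,"x":0,"y":0,"z":-1.5,"fingers":1},
])

```text
clock: 17.48
ee_pos: [0.6132, 0.0816, 0.2031]
orientation: [-0.611, 0.356, 0.341, 0.62]
force: [-0.1, -0.2, -2.0]
width: 0.008
```

servo_tool([
  {"ax":0,"ay":0,"az":0,"x":0,"y":0,"z":-1,"fingers":1},
  {"ax":0,"ay":0,"az":0,"x":0,"y":0,"z":-1,"fingers":1},
])

```text
clock: 17.73
ee_pos: [0.6131, 0.0816, 0.2009]
orientation: [-0.611, 0.356, 0.341, 0.62]
force: [0.4, -0.2, -0.6]
width: 0.0079
```

servo_tool([
  {"ax":0,"ay":0,"az":0,"x":0,"y":0,"z":-1,"fingers":1},
  {"ax":0,"ay":0,"az":0,"x":0,"y":0,"z":0,"fingers":1},
])

```text
clock: 17.98
ee_pos: [0.6132, 0.0816, 0.2001]
orientation: [-0.611, 0.356, 0.341, 0.62]
force: [-0.3, 0.0, -0.5]
width: 0.0078
```

```bash
python3 look.py 13 wrist
python3 - <<'E'
from h import *
print([state()["force"].round(2)])
s=pickle.load(open("wrist13.pkl","rb"));v,u=np.mgrid[0:400,0:640]
f=np.load("wrist13.npz");hsv=cv2.cvtColor(f["p"],cv2.COLOR_RGB2HSV);P=cloud("wrist",f["d"],s)*1000;H,S=hsv[...,0],hsv[...,1]
r=((H>170)|(H<5))&(S>130)&(u>290)&(u<345);Q=P[r]
for x in range(575,730,10):
    k=(abs(Q[:,0]-x)<5)&(Q[:,2]>180)
    if k.sum()>3: print("red",x,np.median(Q[k],0).round(1),k.sum())
E
```

```text
17.975 [ 0.04  0.11  1.91 -0.06  0.58 -1.46] [0.6132 0.0816 0.2001] 0.007814543588344174 [-0.34049707  0.00393458 -0.46807193]
[[ 0.514 -0.857  0.025]
 [-0.013  0.022  1.   ]
 [-0.858 -0.514 -0.   ]]
[array([-1.1 ,  0.81, -0.71])]
red 585 [585.8  83.2 198.9] 661
red 595 [595.   83.  211.8] 186
red 605 [604.6  82.7 211.9] 145
red 615 [614.2  82.5 212.1] 130
red 625 [626.3  82.3 212.3] 159
red 635 [631.9  82.6 215. ] 97
red 685 [689.   81.3 213. ] 6
red 695 [694.4  80.4 212.6] 43
red 705 [704.6  80.2 212. ] 45
```

View pics/wrist13.png

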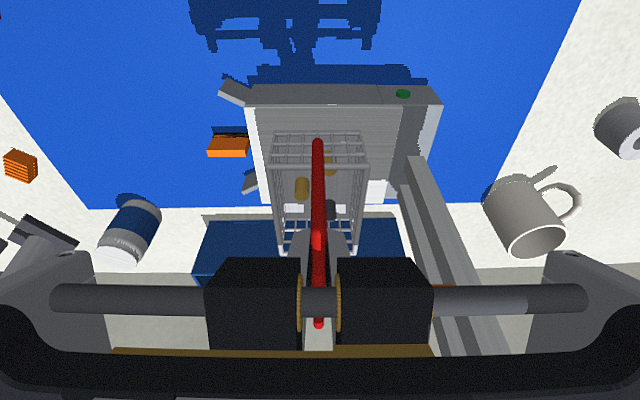

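servo_tool([
  {"ax":0,"ay":0,"az":0,"x":0,"y":0,"z":-1,"fingers":1},
  {"ax":0,"ay":0,"az":0,"x":0,"y":0,"z":0,"fingers":1},
])

```text
clock: 18.27
ee_pos: [0.6134, 0.0816, 0.1994]
orientation: [-0.611, 0.356, 0.34, 0.62]
force: [-1.0, -0.3, 2.1]
width: 0.0079
```

servo_tool([
  {"ax":0,"ay":0,"az":0,"x":0,"y":0,"z":-0.5,"fingers":1},
  {"ax":0,"ay":0,"az":0,"x":0,"y":0,"z":0,"fingers":1},
])

```text
clock: 18.52
ee_pos: [0.6134, 0.0816, 0.199]
orientation: [-0.611, 0.356, 0.34, 0.62]
force: [-2.0, -1.0, 2.6]
width: 0.0079
```

The handle bears on the hook: the force has gone from −1.5 to +2.6 N. Releasing slowly, then backing out along the tool axis.

servo_tool([
  {"ax":0,"ay":0,"az":0,"x":0,"y":0,"z":0,"fingers":0.8},
  {"ax":0,"ay":0,"az":0,"x":0,"y":0,"z":0,"fingers":0.7},
  {"ax":0,"ay":0,"az":0,"x":0,"y":0,"z":0,"fingers":0.5},
  {"ax":0,"ay":0,"az":0,"x":0,"y":0,"z":0,"fingers":0.3},
  {"ax":0,"ay":0,"az":0,"x":0,"y":0,"z":0,"fingers":0.3},
  {"ax":0,"ay":0,"az":0,"x":0,"y":0,"z":0,"fingers":0.3},
])

```text
clock: 19.27
ee_pos: [0.613, 0.0816, 0.1983]
orientation: [-0.611, 0.356, 0.341, 0.62]
force: [-0.6, -0.3, -0.7]
width: 0.033
```

```bash
python3 look.py 14 wrist
```

```text
19.275 [ 0.04  0.11  1.91 -0.06  0.58 -1.46] [0.613  0.0816 0.1983] 0.032959271213547 [-0.57922566 -0.26041386 -0.66719993]
[[ 0.514 -0.858  0.025]
 [-0.013  0.022  1.   ]
 [-0.858 -0.514 -0.   ]]
```

View pics/wrist14.png

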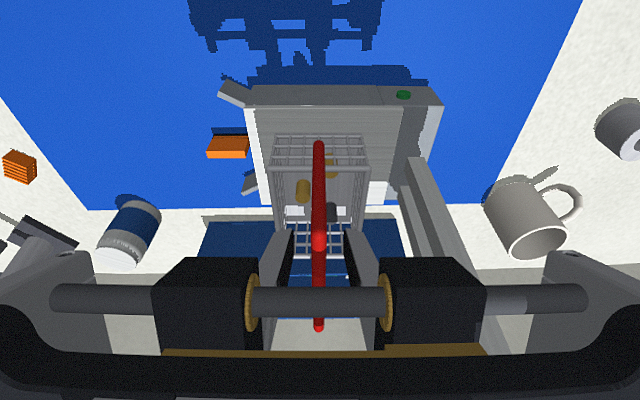

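Released. The basket hangs in place with the bar (318) centred between the open fingers. Backing out.

servo_tool([
  {"ax":0,"ay":0,"az":0,"x":-4,"y":0,"z":6,"fingers":0.2},
  {"ax":0,"ay":0,"az":0,"x":-8,"y":0,"z":12,"fingers":0.2},
  {"ax":0,"ay":0,"az":0,"x":-14,"y":0,"z":18,"fingers":0.2},
  {"ax":0,"ay":0,"az":0,"x":-20,"y":0,"z":22,"fingers":0.2},
  {"ax":0,"ay":0,"az":0,"x":-30,"y":0,"z":20,"fingers":0.2},
  {"ax":0,"ay":0,"az":0,"x":-40,"y":0,"z":10,"fingers":0.2},
  {"ax":0,"ay":0,"az":0,"x":-40,"y":0,"z":0,"fingers":0.2},
  {"ax":0,"ay":0,"az":0,"x":-20,"y":0,"z":0,"fingers":0.2},
  {"ax":0,"ay":0,"az":0,"x":0,"y":0,"z":0,"fingers":0.2},
  {"ax":0,"ay":0,"az":0,"x":0,"y":0,"z":0,"fingers":0.2},
])

```text
clock: 20.58
ee_pos: [0.4383, 0.0816, 0.287]
orientation: [-0.611, 0.356, 0.34, 0.62]
force: [-0.8, 0.2, -1.0]
width: 0.0375
```

```bash
python3 look.py 15 wrist,side,top
python3 - <<'E'
import cv2
a=cv2.imread("pics/side15.png");cv2.imwrite("pics/s15c.png",cv2.resize(a[120:290,230:430],(700,595),interpolation=cv2.INTER_CUBIC))
from h import *
s=pickle.load(open("wrist15.pkl","rb"));v,u=np.mgrid[0:400,0:640]
f=np.load("wrist15.npz");hsv=cv2.cvtColor(f["p"],cv2.COLOR_RGB2HSV);P=cloud("wrist",f["d"],s)*1000;H,S=hsv[...,0],hsv[...,1]
r=((H>170)|(H<5))&(S>130);Q=P[r]
for x in range(575,730,10):
    k=(abs(Q[:,0]-x)<5)&(Q[:,2]>150)
    if k.sum()>3: print("red",x,np.median(Q[k],0).round(1),np.percentile(Q[k,2],90).round(1),k.sum())
E
```

```text
20.675 [ 0.07 -0.25  2.   -0.06  0.85 -1.45] [0.4382 0.0816 0.2864] 0.03792196833940546 [-0.35252964 -0.2275728  -0.07454322]
[[ 0.514 -0.858  0.025]
 [-0.013  0.022  1.   ]
 [-0.858 -0.514 -0.   ]]
red 585 [585.8  83.3 184.7] 208.6 273
red 595 [594.5  83.  211.8] 212.4 28
red 605 [604.9  82.9 211.8] 212.4 29
red 615 [614.6  81.5 211.9] 212.6 24
```

View pics/s15c.png

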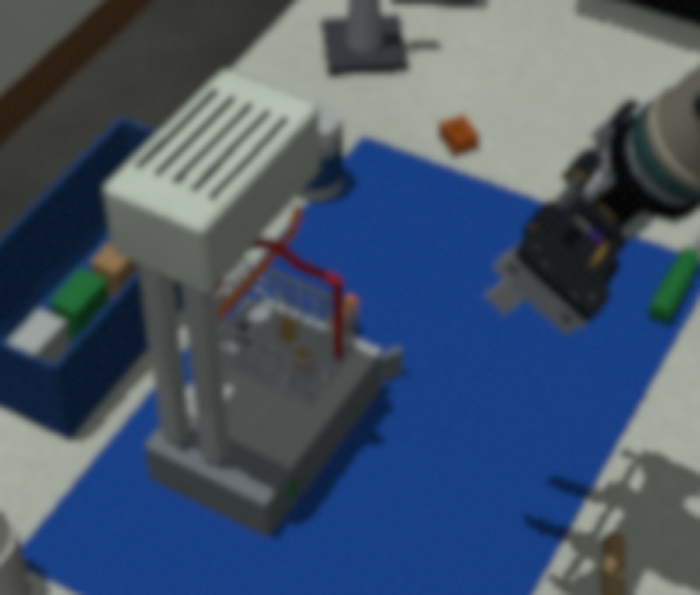

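View pics/wrist15.png

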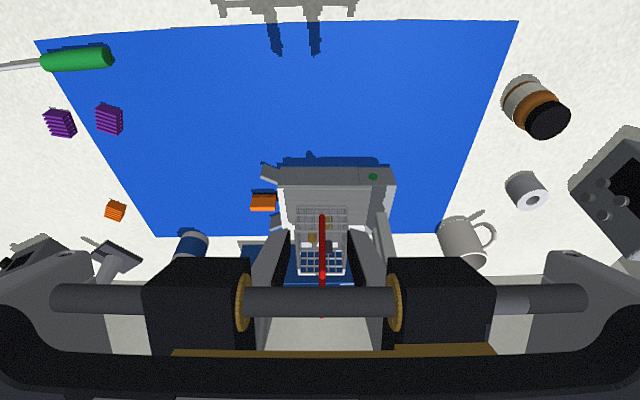

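View pics/top15.png

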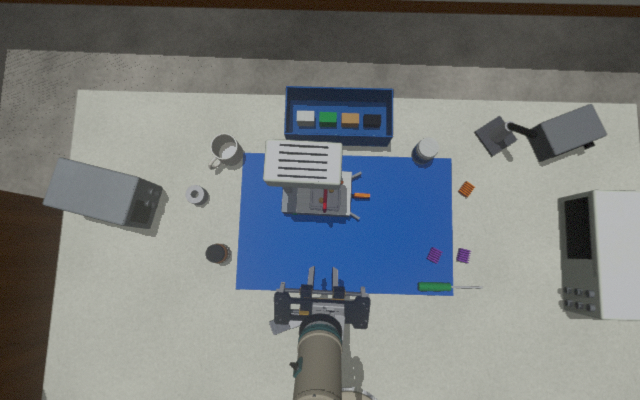

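The basket hangs on the hook: the side crop shows the red handle at (290,260) on the orange rod. The tray tab at (361,196 top) is unmoved, and the jar, can and spool are in place. After waiting a second I'll check stillness and the tab position.

servo_tool([
  {"ax":0,"ay":0,"az":0,"x":0,"y":0,"z":0,"fingers":0.2},
  {"ax":0,"ay":0,"az":0,"x":0,"y":0,"z":0,"fingers":0.2},
  {"ax":0,"ay":0,"az":0,"x":0,"y":0,"z":0,"fingers":0.2},
  {"ax":0,"ay":0,"az":0,"x":0,"y":0,"z":0,"fingers":0.2},
  {"ax":0,"ay":0,"az":0,"x":0,"y":0,"z":0,"fingers":0.2},
  {"ax":0,"ay":0,"az":0,"x":0,"y":0,"z":0,"fingers":0.2},
])

```text
clock: 21.48
ee_pos: [0.437, 0.0816, 0.2864]
orientation: [-0.611, 0.356, 0.341, 0.62]
force: [-0.1, 0.2, -1.1]
width: 0.0377
```

```bash
python3 look.py 16 top,side,wrist
python3 - <<'E'
from h import *
v,u=np.mgrid[0:400,0:640]
for t in("0","6","15","16"):
    p=np.load(f"top{t}.npz")["p"];h=cv2.cvtColor(p,cv2.COLOR_RGB2HSV);m=(h[...,0]>6)&(h[...,0]<22)&(h[...,1]>130)&(u>345)&(u<375)&(v>188)&(v<204)
    if m.sum(): X=onplane("top",np.c_[u[m],v[m]],.042)*1000;print(t,"tab",m.sum(),X.mean(0).round(1))
    if t in("15","16"):
        m=((h[...,0]>168)|(h[...,0]<6))&(h[...,1]>110)&(u>310)&(u<340)&(v>180)&(v<220);print("red",m.sum(),u[m].mean().round(2),v[m].mean().round(2))
for n in("side","wrist"):
    for t in("15","16"):
        p=np.load(f"{n}{t}.npz")["p"];h=cv2.cvtColor(p,cv2.COLOR_RGB2HSV);m=((h[...,0]>168)|(h[...,0]<6))&(h[...,1]>130);print(n,t,m.sum(),u[m].mean().round(2),v[m].mean().round(2))
E
```

```text
21.575 [ 0.07 -0.25  2.   -0.06  0.85 -1.45] [0.437  0.0816 0.2864] 0.03743873599839799 [-0.29225019  0.64376687  0.13191564]
[[ 0.514 -0.857  0.025]
 [-0.013  0.022  1.   ]
 [-0.858 -0.514 -0.   ]]
6 tab 49 [645.4 -21.7  42. ]
15 tab 47 [645.8 -21.1  42. ]
red 62 324.71 199.71
16 tab 46 [645.7 -21.3  42. ]
red 60 324.77 199.75
side 15 42 322.14 203.79
side 16 42 322.14 203.95
wrist 15 557 338.71 250.79
wrist 16 555 345.35 250.27
```

```bash
python3 -c "
from plant import *
print(finish_job(), state()['clock'])"
```

```text
the job is handed in; nothing more can be done
the job is handed in; nothing more can be done
```

I slid the tray into the slot by its orange tab until it met the end stop, with about 12 N on the wrist. I then hung the basket by its red handle on the hook, backed the arm away and handed the job in at about 21.6 s. It returned no verdict.

- **Tray:** in the top view the tab sits at (645.7, −21.3) mm, about 2 mm from where I expected it with the tray fully home. That is within measuring error. Heat sink fins were visible inside the slot after I let go of the tray, but I did not see both heat sinks individually once it was in.
- **Basket:** it hangs upright with the level part of the handle at about z = 212 mm, close to its expected resting height. The top and side views about 0.9 s apart agree to 0.2 pixel, so it is still.
- **One disagreement:** in the wrist view the red area's centre shifted about 6.6 pixels sideways between the same two looks. I put this down to stray red pixels from other objects and did not look further.
- **Other objects:** the jar, can and spool look unmoved in the top view. The gripper was clear of everything at hand-in.

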